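# Set the compacts out on the sloped stand and shut the lipsticks in the drawer

## Task

Press the round button on top of the ivory cosmetics chest so that its drawer pops out, take every slim compact case out of the drawer and lean it on the sloped acrylic turntable stand, side by side, each with its long side running straight up the slope and its short end resting down against the stand's bottom lip. Put every lipstick that was left out on the credenza or on the chest into the drawer, lying on the drawer's floor and not on top of one another, and push the drawer home until it clicks and stays shut. Leave the ring dish, the tealight holder and the round mirror where they are.

Things in the scene. Friction and masses are not known exactly. Their poses are not given: they have to be found in the camera images.
- chest: The ivory cosmetics chest, fixed to the credenza: a low box 150 mm deep (x), 310 mm wide (y) and 76 mm high. Origin at the underside, 85 mm behind the carcass's front face and mid-width; its x axis points into the chest, so the drawer comes out towards -x; z up.
- button_top (a point): Centre of the top face of the round steel push button (26 mm across) on the chest's top near its front corner on the +y side; the face stands 12 mm above the chest's top. Pressing it straight down about 6 of its 8 mm (some 3 to 4 N) frees the drawer's catch; the button springs back up.
- button (a joint): How far the button is pressed down, m: 0 up, 0.008 at its stop.
- drawer (a joint): How far the drawer is out, m: 0 shut and caught, 0.125 fully out, -0.004 at the inner stop. Springs (4 N shut, 2 N out) drive it out in about a second once the catch is free and hold it out. To shut it push it in (up to about 8 N) 1 to 3 mm past 0, where the catch snaps up; then it stays within 1 mm of 0. If not caught it comes out again.
- drawer_floor (a point): The walnut drawer. Origin at the middle of its inner floor, axes as the chest's (x points into the chest). Inside 118 mm (x) by 262 mm (y); walls 4 mm thick, 36 mm high above the floor, which is 14 mm above the credenza. Fully out, the whole inside is clear of the chest. The cases lie in it abreast, some 80 mm apart, lengths along x.
- drawer_front (a point): Centre of the outer face of the drawer's ivory front panel (310 mm wide, 62 mm high, 10 mm thick, its top edge 52 mm above the drawer's inner floor); push here along +x of the drawer to shut it.
- stand: Sloped clear panel of the turntable stand, leaning back 35 degrees from level, high side away from the robot, 270 mm wide, 110 mm up from the lip. Origin on the surface at the lip's inner face, mid-width; x up the slope, y along the lip, z out of the surface. The lip is 12 mm high. A well placed case has its centre at x = 50 mm, z = 9 mm; three fit abreast, 85 mm apart. It turns on a stiff bearing (0.6 N m).
- case_a_mid (a point): A slim rose make-up compact case with a gold seam, a flat block 100 x 48 x 18 mm, 90 g, at first flat in the shut drawer. The point is its centre; x along its 100 mm length, y across its 48 mm width, z through its 18 mm thickness. Both faces and both ends are alike for this job. Its finish slides easily on the stand's acrylic. May be absent.
- case_b_mid (a point): A slim black make-up compact case with a gold seam, a flat block 100 x 48 x 18 mm, 90 g, at first flat in the shut drawer. The point is its centre; x along its 100 mm length, y across its 48 mm width, z through its 18 mm thickness. Both faces and both ends are alike for this job. Its finish slides easily on the stand's acrylic. May be absent.
- case_c_mid (a point): A slim sand-gold make-up compact case with a gold seam, a flat block 100 x 48 x 18 mm, 90 g, at first flat in the shut drawer. The point is its centre; x along its 100 mm length, y across its 48 mm width, z through its 18 mm thickness. Both faces and both ends are alike for this job. Its finish slides easily on the stand's acrylic. May be absent.
- lipstick_a_mid (a point): A square lipstick tube, red and silver with a gold band, 80 x 22 x 22 mm, about 35 g, at first lying on the credenza. The point is its centre; x along its length. May be absent.
- lipstick_b_mid (a point): A square lipstick tube, plum and silver with a gold band, 80 x 22 x 22 mm, about 35 g, at first lying on the credenza. The point is its centre; x along its length. May be absent.
- lipstick_c_mid (a point): A square lipstick tube, coral and silver with a gold band, 80 x 22 x 22 mm, about 35 g, at first lying on the credenza. The point is its centre; x along its length. May be absent.
- lipstick_d_mid (a point): A square lipstick tube, brick-red and silver with a gold band, 80 x 22 x 22 mm, about 35 g, at first lying on the chest's top. The point is its centre; x along its length. May be absent.
- ring_dish: White ceramic ring dish, 100 mm across, 25 mm high; origin under its centre. Leave it alone.
- tealight: Empty amber glass tealight holder, 68 mm across, 55 mm high, standing on the chest's top; origin under its centre. Leave it alone.
- mirror: Closed round aluminium compact mirror, 72 mm across, 12 mm thick, lying on the credenza; origin under its centre. Leave it alone.
There are look-alikes about, which are no part of the job. What is shaped like the part that bears lipstick_d_mid but blue is not meant.

How it is judged:
By the outcome, as a careful person would: the job done as asked, in the order asked, and still so for the second after the job is handed in, with the robot touching nothing.
Of case_a, case_b, case_c only 2 to 3 are there at a start; the rules pass over those that are not, and their reading is None.
Of lipstick_a, lipstick_b, lipstick_c, lipstick_d only 3 to 4 are there at a start; the rules pass over those that are not, and their reading is None.
At some moment in a run one of lipstick_a, lipstick_b, lipstick_c may be knocked a few centimetres aside while the robot is not near it.
Once in a run the grip may slacken for a moment while it holds something.
It also fails if it takes over 200 s, if anything falls off the work surface, if the arm or the gripper's body presses on something with over 40 N, if the wrist force passes 120 N, or if a joint passes its speed limit or range.

## Robot

A 6-joint arm with a two-finger parallel gripper is mounted at the origin on the work surface. World frame = base frame: x ahead of the robot, y to its left, z up, the work surface at z = 0. Lengths are in m, angles in degrees, forces in N, time in s.
With the tool pointing down it reaches from about 0.25 to 0.725 m from the base axis. Payload 9.7 kg.
Tool frame: the origin (TCP) lies midway between the tips of the shut fingers; the grasp point (between the pads) lies 19 mm behind it; z points along the fingers, y is the line along which they close (so a half turn about z gives the same grasp; the last joint's range is limited). The gripper opens to 85 mm and grips with 20 to 120 N. Pads are 22 mm wide; open, the fingers measure 114 mm over their backs; the gripper's body (76 mm by 85 mm) begins 54 mm behind the grasp point. The pads swing forward as they close: fully open they stand 13 mm farther back than shut.
Start: joints at [-71.333, 4.979, 10.078, 95.1, 0, 90], TCP at [0.176, -0.521, 0.231] pointing down, gripper open.
Joint ranges: [-179.16, 179.16], [-48.56, 103.87], [-65.8, 70.77], [-126.05, 130.52], [-82.76, 87.17], [-180, 180]. Speed limits (degrees/s): [127.2, 127.2, 147.25, 180, 180, 180].

## Interface

Orientations are given as [roll, pitch, yaw] about the fixed x, y, z axes, in that order (R = Rz(yaw) Ry(pitch) Rx(roll)).
In Python, from workcell import bot gives the robot as it stands.
- The arm moves only by the shell command python3 -m crank 'ROWS' [FORCE]. ROWS is JSON, a list of rows, each an object with "gripper": the finger opening in mm, from 0 to 85.4; "travel": the shift along the tool's x, y, z in mm, a list of three; "twist": the turn, a rotation vector about the tool's x, y, z in rad, a list of three. In form: [{"gripper": gripper, "travel": [tx, ty, tz], "twist": [rx, ry, rz]}, ...]. A call has 1 to 12 rows; each row shifts and turns the commanded pose from where the row before left it, along the tool's axes as they then stand; what a row does not reach is not made up. A row lasts 1/8 s, in which the tool goes at most 62.5 mm and 10.7 degrees, less where a joint would pass 70% of its speed; a pose out of reach is approached as far as the arm can. A call is refused whole if a number of a shift passes 62.5 or a number of a turn 0.188, either way. A call with a gripper value outside its range is refused whole. The fingers move at their own pace and stop on an object; FORCE is the grip in N (left out, the last holds). Time passes only in rows, so rows that do not move let the fingers close. It gives the time, the measured TCP pose, the force, the opening and the grip force at its end, in the units of the state.
- bot.get_obs(): the state, without advancing time (a new reading comes with each control period).
- bot.camera(name): name is "scene" or "side" or "wrist"; returns the picture (400x640x3 uint8, red, green, blue); there is no depth.
- bot.calibration(name): a dict with "vfov" (degrees; the focal length in pixels is half the picture's height over the tangent of half this angle, whatever the lens; pixels are square), "cx", "cy" (the principal point, pixels), "camera_from_world" (4x4, takes a point from world to camera coordinates). Camera axes: x right, y down, z forward; pixel columns grow to the right and rows downward; lengths in m; the calibration is good to about 2 mm. A picture is of the moment at which its call begins: read the wrist's pose just before it. calibration takes no time and is no camera call; for the wrist camera it gives the pose at the moment of the call.
- bot.job_done(): hands the job in; it is judged then, once.
The state is a dict: "time": time; "q": joint angles; "qd": joint speeds; "joint_efforts": joint torques, N m; "ee_pos": TCP position; "tcp_rot": TCP orientation; "wrist_force": force on the tool from outside, world axes, zero at the start; "torque": the same for the moment, N m; "opening": finger opening in m; "grasp_force": force on a finger pad.
Only numpy, scipy, OpenCV 4.12 (cv2) and the standard library are available. Lean on these libraries where they do the work, as an engineer would, in place of code of your own. Each camera call takes 0.05 s, during which the arm holds its last target. There are 200 camera calls.

## Working session

There is one attempt and no reset: what is moved stays moved. The work goes in short steps, Python scripts to look and compute and a shell command to move; the robot and the scene stay as the last step left them, time stands still between calls to the robot, and variables do not carry over. Pictures are saved under pics/ and viewed, at most 14 in all, crops included, and the job is handed in when it is done.

```bash
ls; mkdir -p pics; python3 - <<'E'
from workcell import bot
import cv2
o=bot.get_obs();print({k:o[k] for k in('time','ee_pos','tcp_rot','opening','wrist_force')})
for n in('scene','side'):
    cv2.imwrite(f'pics/{n}0.png',bot.camera(n)[:,:,::-1]);c=bot.calibration(n);print(n,c)
c=bot.calibration('wrist');print(c)
E
```

```text
pics
{'time': 0.0, 'ee_pos': array([ 0.17595595, -0.52082797,  0.23057733]), 'tcp_rot': array([-1.79921251e+02,  6.12299650e-04,  1.86653990e+01]), 'opening': 0.08549040456813378, 'wrist_force': array([ 0.49697516, -0.81259171,  0.58407252])}
scene {'vfov': 45.27082513933452, 'cx': 319.15031180251657, 'cy': 195.41568313043047, 'camera_from_world': array([[ 4.15517731e-01,  9.09585014e-01, -3.41994214e-04,
        -1.46548624e-01],
       [ 7.65831709e-01, -3.50050985e-01, -5.39412737e-01,
        -3.88874713e-01],
       [-4.90761458e-01,  2.23873647e-01, -8.42041437e-01,
         1.66677507e+00],
       [ 0.00000000e+00,  0.00000000e+00,  0.00000000e+00,
         1.00000000e+00]])}
side {'vfov': 46.39763965210292, 'cx': 316.50495521247655, 'cy': 190.34676535063494, 'camera_from_world': array([[-0.94437723, -0.32884799, -0.00326367,  0.46250685],
       [-0.19893742,  0.5791495 , -0.79057559,  0.23094164],
       [ 0.26186934, -0.74595232, -0.61235577,  1.0336507 ],
       [ 0.        ,  0.        ,  0.        ,  1.        ]])}
{'vfov': 62.633363485388244, 'cx': 320.1549428876063, 'cy': 202.74998456054175, 'camera_from_world': array([[ 0.32025662, -0.94732745, -0.00252767, -0.54770449],
       [-0.91383411, -0.30963481,  0.26274226, -0.03635256],
       [-0.24968562, -0.08183508, -0.96486274,  0.37866047],
       [ 0.        ,  0.        ,  0.        ,  1.        ]])}
```

View pics/scene0.png

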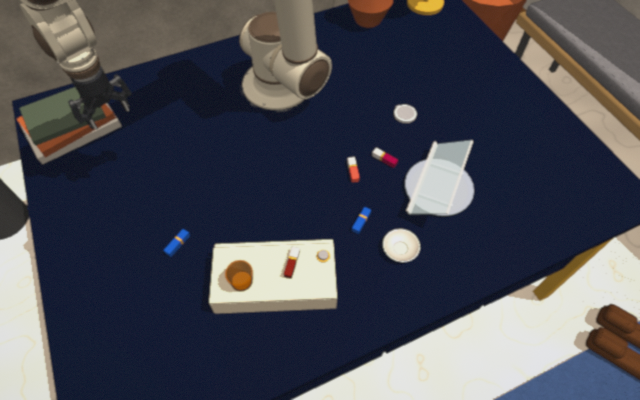

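View pics/side0.png

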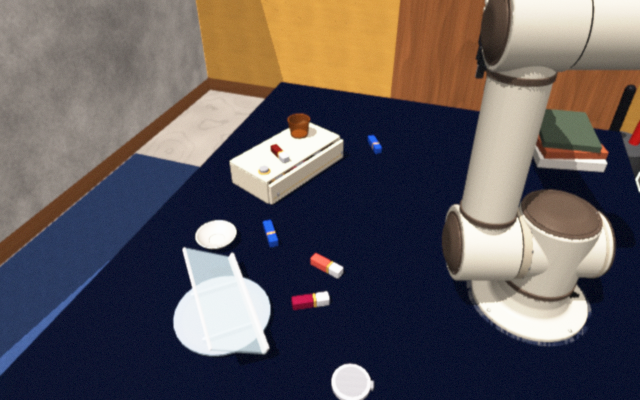

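The two views show the chest at scene (273,275) with the button at (323,256), the tealight at (239,275) and the stand at (440,180). The dish is at (401,245) and the mirror at (405,113).

Lipstick candidates by scene pixel:
- (291,263): brick-red, on the chest. This is lipstick_d.
- (353,169): coral or red.
- (385,157): plum or magenta.
- (177,242) and (362,220): blue look-alikes, not wanted.

```bash
cat > h.py <<'E'
import numpy as np, cv2
from workcell import bot
from scipy.spatial.transform import Rotation as R
def cal(n):
    c=bot.calibration(n);T=np.array(c['camera_from_world']);f=200/np.tan(np.radians(c['vfov']/2));return T,f,c['cx'],c['cy']
def ray(C,u,v):
    T,f,cx,cy=C;d=T[:3,:3].T@np.array([(u-cx)/f,(v-cy)/f,1]);o=-T[:3,:3].T@T[:3,3];return o,d/np.linalg.norm(d)
def onz(C,u,v,z):
    o,d=ray(C,u,v);return o+d*(z-o[2])/d[2]
def tri(rs):
    A=sum(np.eye(3)-np.outer(d,d) for o,d in rs);b=sum((np.eye(3)-np.outer(d,d))@o for o,d in rs);return np.linalg.solve(A,b)
def proj(C,p):
    T,f,cx,cy=C;q=T[:3,:3]@np.array(p)+T[:3,3];return np.array([f*q[0]/q[2]+cx,f*q[1]/q[2]+cy])
def pose():
    o=bot.get_obs();return np.array(o['ee_pos']),R.from_euler('xyz',o['tcp_rot'],degrees=True)
def down(yaw): return R.from_euler('xyz',[180,0,yaw],degrees=True)
def go(p,rot,frm=None):
    """print tool-frame travel (mm) and twist (rad) from present (or frm) to target; travel in the tool axes before turning"""
    p0,r0=frm or pose();t=r0.inv().apply(np.array(p)-p0)*1000;w=(r0.inv()*rot).as_rotvec()
    t2=rot.inv().apply(np.array(p)-p0)*1000
    print('travel(before turn)',t.round(1),'travel(after turn)',t2.round(1),'twist',w.round(4));return (np.array(p),rot)
E
python3 - <<'E'
from h import *
im={n:cv2.imread(f'pics/{n}0.png') for n in('scene','side')}
S,D=cal('scene'),cal('side')
P=lambda n,p:print(n,np.round(p,3))
P('coral',onz(S,353,169,.015));P('plum',onz(S,385,157,.015));P('d',onz(S,291,263,.09));P('button',onz(S,323,256,.088))
P('dish',onz(S,401,245,.02));P('mirror',onz(S,405,113,.012));P('blue1',onz(S,177,242,.011));P('blue2',onz(S,362,220,.011));P('tea',onz(S,239,280,.1))
for a,b in[((215,247),'backL?'),((334,240),'FR'),((337,300),'BR'),((211,306),'BL')]:P(b,onz(S,*a,.076))
P('side coral',onz(D,327,265,.011));P('side plum',onz(D,310,300,.011));P('side btn',onz(D,264,170,.088));P('side d',onz(D,280,154,.09))
# stand corners
for s,d in[((437,143),(184,249)),((409,212),(184,249)),((437,143),(266,352)),((409,212),(205,345)),((473,141),(236,254)),((448,213),(184,249))]:
    P((s,d),tri([ray(S,*s),ray(D,*d)]))
a=cv2.resize(im['scene'][100:330,160:490],None,fx=2.4,fy=2.4,interpolation=cv2.INTER_CUBIC);b=cv2.resize(im['side'][215:375,150:300],(600,640))
cv2.imwrite('pics/a.png',a)
cv2.imwrite('pics/b.png',cv2.resize(im['side'][90:370,150:390],None,fx=2.1,fy=2.1,interpolation=cv2.INTER_CUBIC))
E
```

```text
coral [0.446 0.07  0.015]
plum [0.446 0.18  0.015]
d [ 0.687 -0.23   0.09 ]
button [ 0.702 -0.149  0.088]
dish [0.731 0.072 0.02 ]
mirror [0.313 0.329 0.012]
blue1 [ 0.463 -0.481  0.011]
blue2 [0.613 0.015 0.011]
tea [ 0.681 -0.364  0.1  ]
backL? [ 0.557 -0.39   0.076]
FR [ 0.667 -0.101  0.076]
BR [ 0.818 -0.165  0.076]
BL [ 0.705 -0.448  0.076]
side coral [0.44  0.069 0.011]
side plum [0.443 0.178 0.011]
side btn [ 0.688 -0.137  0.088]
side d [ 0.676 -0.221  0.09 ]
((437, 143), (184, 249)) [0.614 0.263 0.208]
((409, 212), (184, 249)) [0.708 0.151 0.074]
((437, 143), (266, 352)) [0.475 0.341 0.035]
((409, 212), (205, 345)) [ 0.626  0.243 -0.119]
((473, 141), (236, 254)) [0.581 0.301 0.209]
((448, 213), (184, 249)) [0.727 0.202 0.095]
```

View pics/a.png

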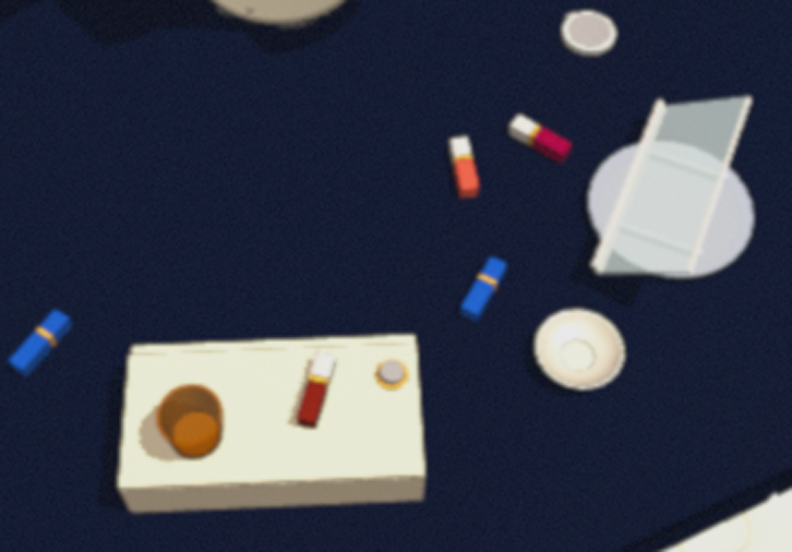

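View pics/b.png

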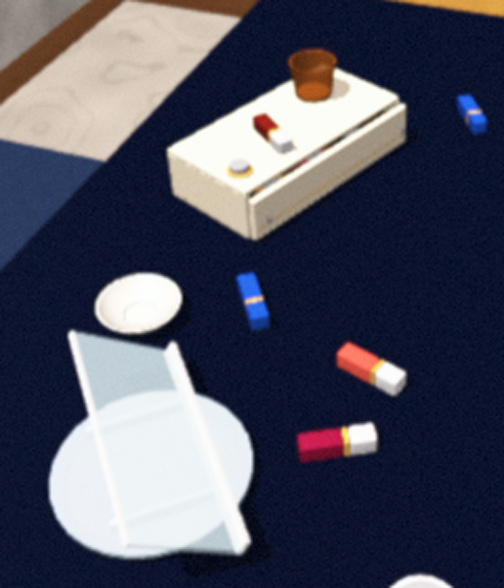

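```bash
python3 - <<'E'
from h import *
S,D=cal('scene'),cal('side');W=cal('wrist')
P=lambda n,p:print(n,np.round(p,3))
for n,s,d in[('lip hiY',(435,142.5),(266.7,351)),('lip loY',(408.8,211.7),(232,255)),('top hiY',(471.7,140.8),(211,349.5)),('top loY',(448.3,213.3),(184.3,249))]:P(n,tri([ray(S,*s),ray(D,*d)]))
P('btn',tri([ray(S,391/2.4+160,371/2.4+100),ray(D,239/2.1+150,166/2.1+90)]))
p,r=pose();T=W[0];o=-T[:3,:3].T@T[:3,3];P('cam in tool',r.inv().apply(o-p));P('cam axes in tool',r.inv().apply(T[:3,:3]).T if 0 else (r.inv().as_matrix()@T[:3,:3].T))
go([.50,-.14,.36],down(-21))
E
```

```text
lip hiY [0.473 0.338 0.035]
lip loY [0.653 0.136 0.036]
top hiY [0.548 0.402 0.094]
top loY [0.727 0.202 0.095]
btn [ 0.695 -0.147  0.082]
cam in tool [ 0.065 -0.001 -0.143]
cam axes in tool [[ 0.    -0.965 -0.263]
 [ 1.     0.001 -0.001]
 [ 0.001 -0.263  0.965]]
travel(before turn) [ 428.9 -257.3 -129. ] travel(after turn) [ 166.  -471.7 -129.4] twist [-1.200e-03  4.000e-04  6.923e-01]
```

```bash
python3 -m crank '[{"gripper":20,"travel":[36,-21,-11],"twist":[0,0,0]},{"gripper":20,"travel":[36,-21,-11],"twist":[0,0,0]},{"gripper":20,"travel":[36,-21,-11],"twist":[0,0,0]},{"gripper":20,"travel":[36,-21,-11],"twist":[0,0,0]},{"gripper":20,"travel":[36,-21,-11],"twist":[0,0,0]},{"gripper":20,"travel":[36,-21,-11],"twist":[0,0,0]},{"gripper":20,"travel":[36,-21,-11],"twist":[0,0,0]},{"gripper":20,"travel":[36,-21,-11],"twist":[0,0,0]},{"gripper":20,"travel":[36,-21,-11],"twist":[0,0,0]},{"gripper":20,"travel":[36,-21,-11],"twist":[0,0,0]},{"gripper":20,"travel":[36,-21,-11],"twist":[0,0,0]},{"gripper":20,"travel":[36,-21,-11],"twist":[0,0,0]}]'
python3 -m crank '[{"gripper":0,"travel":[0,0,0],"twist":[0,0,0.138]},{"gripper":0,"travel":[0,0,0],"twist":[0,0,0.138]},{"gripper":0,"travel":[0,0,0],"twist":[0,0,0.138]},{"gripper":0,"travel":[0,0,0],"twist":[0,0,0.138]},{"gripper":0,"travel":[0,0,0],"twist":[0,0,0.14]},{"gripper":0,"travel":[0,0,0],"twist":[0,0,0]},{"gripper":0,"travel":[0,0,0],"twist":[0,0,0]}]'
python3 - <<'E'
from h import *
cv2.imwrite('pics/w1.png',bot.camera('wrist')[:,:,::-1]);np.save('w1.npy',np.array([*cal('wrist')],dtype=object),allow_pickle=True)
print(pose()[0],bot.get_obs()['tcp_rot'])
E
```

```text
time: 1.6
ee_pos: [0.5054, -0.1429, 0.3633]
tcp_rot: [-180.0, 0.0, 18.7]
wrist_force: [0.9, -0.0, 0.2]
opening: 0.0201
grasp_force: 0.0
time: 2.48
ee_pos: [0.497, -0.1661, 0.3631]
tcp_rot: [-179.0, 0.0, -19.0]
wrist_force: [0.0, -0.2, 0.1]
opening: 0.0
grasp_force: 0.0
[ 0.49709229 -0.16594194  0.36313963] [-1.78992150e+02  3.28895085e-02 -1.89647085e+01]
```

View pics/w1.png

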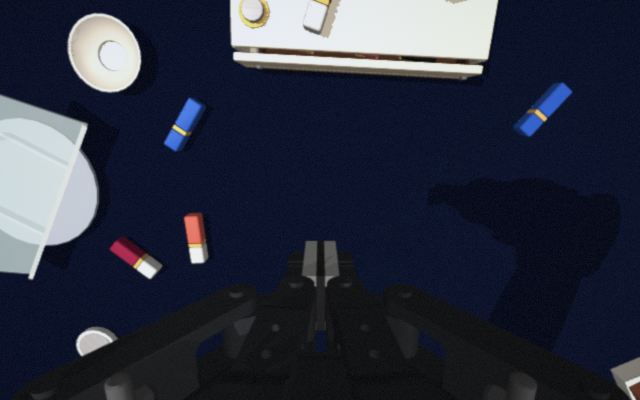

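Wrist view: the button is at (253,10), lipstick_d's silver end at (316,14), and the carcass front edge runs (232,47) to (489,60). Plum is at (136,257), coral at (196,238), and the blue look-alikes at (185,124) and (543,110).

```bash
python3 - <<'E'
from h import *
W=tuple(np.load('w1.npy',allow_pickle=True));S,D=cal('scene'),cal('side')
P=lambda n,p:print(n,np.round(p,4))
im=cv2.imread('pics/w1.png');hsv=cv2.cvtColor(im,cv2.COLOR_BGR2HSV)
P('btn w',onz(W,253,9,.088));P('btn tri',tri([ray(W,253,9),ray(S,391/2.4+160,371/2.4+100),ray(D,239/2.1+150,166/2.1+90)]))
a,b=onz(W,232,47,.076),onz(W,489,60,.076);P('front',[a,b]);d=(a-b);print(np.linalg.norm(d),'chest yaw',np.degrees(np.arctan2(d[1],d[0]))-90)
# lipsticks: silver+colour+band blobs
for n,(x0,y0,x1,y1) in dict(plum=(100,225,170,290),coral=(175,200,215,275)).items():
    m=(im[y0:y1,x0:x1].max(2)>90).astype(np.uint8);c=max(cv2.findContours(m,0,2)[0],key=cv2.contourArea);r=cv2.minAreaRect(c);bx=cv2.boxPoints(r)+[x0,y0]
    q=np.array([onz(W,*t,.015) for t in bx]);P(n,q.mean(0));e=[q[1]-q[0],q[2]-q[1]];e=max(e,key=np.linalg.norm);print(np.linalg.norm(e),'yaw',np.degrees(np.arctan2(e[1],e[0])))
go([.695,-.147,.13],down(-21))
E
```

```text
btn w [ 0.6921 -0.1466  0.088 ]
btn tri [ 0.6943 -0.1466  0.0825]
front [[ 0.6664 -0.106   0.076 ]
 [ 0.5514 -0.3936  0.076 ]]
0.30966107817943106 chest yaw -21.79496741470659
plum [0.442  0.1809 0.015 ]
0.08136707620889073 yaw -150.88291605313756
coral [0.4405 0.0727 0.015 ]
0.08663611173865399 yaw 163.38653395441588
travel(before turn) [181.1 -78.1 234.4] travel(after turn) [178.  -88.6 233.1] twist [-0.0176  0.0009  0.0355]
```

```bash
python3 -m crank '[{"gripper":0,"travel":[36,-16,30],"twist":[-0.0176,0,0.0355]},{"gripper":0,"travel":[36,-16,30],"twist":[0,0,0]},{"gripper":0,"travel":[36,-17,40],"twist":[0,0,0]},{"gripper":0,"travel":[35,-17,40],"twist":[0,0,0]},{"gripper":0,"travel":[35,-17,40],"twist":[0,0,0]},{"gripper":0,"travel":[0,0,30],"twist":[0,0,0]},{"gripper":0,"travel":[0,0,14],"twist":[0,0,0]},{"gripper":0,"travel":[0,0,0],"twist":[0,0,0]},{"gripper":0,"travel":[0,0,0],"twist":[0,0,0]}]'
python3 - <<'E'
from h import *
go([.693,-.147,.095],down(-21.8))
E
```

```text
time: 3.65
ee_pos: [0.6784, -0.1851, 0.1434]
tcp_rot: [-177.9, -0.1, -16.1]
wrist_force: [0.1, -0.0, -0.2]
opening: 0.0
grasp_force: 0.0
travel(before turn) [  3.4 -38.8  49.9] travel(after turn) [ -0.6 -40.8  48.4] twist [-0.0373 -0.      0.0993]
```

```bash
python3 - <<'E'
from h import *
o=bot.get_obs();print(o['q'],o['qd'],o['joint_efforts'])
E
python3 -m crank '[{"gripper":0,"travel":[0,-10,0],"twist":[0,0,0.05]},{"gripper":0,"travel":[0,0,0],"twist":[0,0,0]},{"gripper":0,"travel":[0,0,0],"twist":[0,0,0]}]'
python3 - <<'E'
from h import *
o=bot.get_obs();print(o['q'],o['ee_pos'],o['tcp_rot'])
E
```

```text
[-16.12325317  25.88539584  25.712858    89.72032872   2.13273308
 179.98815899] [-0.09758352 -0.09111322  0.30537862 -0.18177606  0.09684711 -0.03199403] [ 1.69840381e-01 -7.30084419e+01  4.57574558e+01 -3.57663771e-02
  1.22928545e-01  1.40940960e-03]
time: 4.03
ee_pos: [0.6757, -0.1923, 0.1419]
tcp_rot: [-177.1, 0.1, -17.0]
wrist_force: [0.2, 0.5, -0.6]
opening: 0.0
grasp_force: 0.0
[-17.05493773  26.04719187  25.7469523   89.84328441   2.88303033
 179.98578035] [ 0.67569462 -0.19229517  0.14187455] [-1.77116934e+02  1.42808779e-01 -1.70407360e+01]
```

Joint 6 was at its limit, which caused the drift. I'll use the flipped yaw (+180°).

```bash
python3 -m crank '[{"gripper":0,"travel":[0,0,-40],"twist":[0,0,-0.18]},{"gripper":0,"travel":[0,0,0],"twist":[0,0,-0.18]},{"gripper":0,"travel":[0,0,0],"twist":[0,0,-0.18]},{"gripper":0,"travel":[0,0,0],"twist":[0,0,-0.18]},{"gripper":0,"travel":[0,0,0],"twist":[0,0,-0.18]},{"gripper":0,"travel":[0,0,0],"twist":[0,0,-0.18]},{"gripper":0,"travel":[0,0,0],"twist":[0,0,-0.18]},{"gripper":0,"travel":[0,0,0],"twist":[0,0,-0.18]},{"gripper":0,"travel":[0,0,0],"twist":[0,0,-0.18]},{"gripper":0,"travel":[0,0,0],"twist":[0,0,-0.18]},{"gripper":0,"travel":[0,0,0],"twist":[0,0,-0.18]},{"gripper":0,"travel":[0,0,0],"twist":[0,0,-0.18]}]' >/dev/null
python3 -m crank '[{"gripper":0,"travel":[0,0,0],"twist":[0,0,-0.18]},{"gripper":0,"travel":[0,0,0],"twist":[0,0,-0.18]},{"gripper":0,"travel":[0,0,0],"twist":[0,0,-0.18]},{"gripper":0,"travel":[0,0,0],"twist":[0,0,-0.18]},{"gripper":0,"travel":[0,0,0],"twist":[0,0,-0.18]},{"gripper":0,"travel":[0,0,0],"twist":[0,0,0]},{"gripper":0,"travel":[0,0,0],"twist":[0,0,0]}]'
python3 - <<'E'
from h import *
print(bot.get_obs()['q'])
go([.693,-.147,.1],down(158.2))
E
```

```text
time: 6.4
ee_pos: [0.6752, -0.1938, 0.1814]
tcp_rot: [177.1, -0.4, 158.1]
wrist_force: [0.1, -0.0, -1.0]
opening: 0.0001
grasp_force: 0.0
[-17.18324099  26.7614866   31.1035602   94.52591066   2.87902037
   4.72572996]
travel(before turn) [ 0.4 45.9 83.8] travel(after turn) [ 0.9 50.1 81.4] twist [ 0.0498 -0.0073 -0.002 ]
```

```bash
python3 -m crank '[{"gripper":0,"travel":[0,0,0],"twist":[0.05,-0.007,-0.002]},{"gripper":0,"travel":[0,25,0],"twist":[0,0,0]},{"gripper":0,"travel":[1,25,0],"twist":[0,0,0]},{"gripper":0,"travel":[0,0,40],"twist":[0,0,0]},{"gripper":0,"travel":[0,0,36],"twist":[0,0,0]},{"gripper":0,"travel":[0,0,0],"twist":[0,0,0]},{"gripper":0,"travel":[0,0,0],"twist":[0,0,0]}]'
python3 - <<'E'
from h import *
cv2.imwrite('pics/w2.png',bot.camera('wrist')[:,:,::-1])
go([.693,-.147,.095],down(158.2))
E
```

```text
time: 7.28
ee_pos: [0.6934, -0.1463, 0.1071]
tcp_rot: [180.0, 0.1, 158.4]
wrist_force: [-0.3, -0.2, 0.8]
opening: 0.0001
grasp_force: 0.0
travel(before turn) [ 0.5 -0.6 12.7] travel(after turn) [ 0.5 -0.6 12.7] twist [0.0006 0.0025 0.004 ]
```

View pics/w2.png

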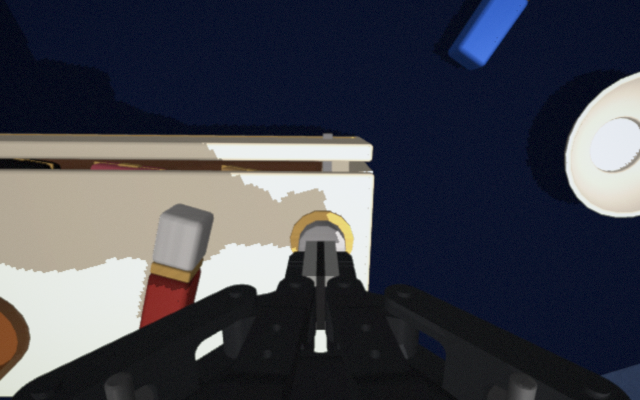

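The close view shows the fingertips over the button at (321,240). Lipstick_d is on the left at (175,270), red-brown and silver, so the choice is right. Through the gap I can see black, rose and gold cases.

```bash
python3 -m crank '[{"gripper":0,"travel":[0,0,13],"twist":[0,0,0]},{"gripper":0,"travel":[0,0,6],"twist":[0,0,0]},{"gripper":0,"travel":[0,0,4],"twist":[0,0,0]},{"gripper":0,"travel":[0,0,3.5],"twist":[0,0,0]},{"gripper":0,"travel":[0,0,0],"twist":[0,0,0]}]'
python3 -m crank '[{"gripper":0,"travel":[0,0,-20],"twist":[0,0,0]},{"gripper":0,"travel":[0,0,-60],"twist":[0,0,0]},{"gripper":60,"travel":[0,0,-60],"twist":[0,0,0]},{"gripper":60,"travel":[40,-20,-30],"twist":[0,0,0]},{"gripper":60,"travel":[40,-20,-10],"twist":[0,0,0]},{"gripper":60,"travel":[40,-20,-10],"twist":[0,0,0]},{"gripper":60,"travel":[40,-20,-10],"twist":[0,0,0]},{"gripper":60,"travel":[40,-20,0],"twist":[0,0,0]},{"gripper":60,"travel":[0,0,0],"twist":[0,0,0]},{"gripper":60,"travel":[0,0,0],"twist":[0,0,0]}]'
python3 - <<'E'
from h import *
cv2.imwrite('pics/w3.png',bot.camera('wrist')[:,:,::-1]);np.save('w3.npy',np.array([*cal('wrist')],dtype=object),allow_pickle=True)
cv2.imwrite('pics/side3.png',bot.camera('side')[:,:,::-1]);cv2.imwrite('pics/scene3.png',bot.camera('scene')[:,:,::-1])
E
```

```text
time: 7.95
ee_pos: [0.6928, -0.1471, 0.0801]
tcp_rot: [180.0, 0.1, 158.4]
wrist_force: [-1.4, 0.5, 7.3]
opening: 0.0004
grasp_force: 3.9
time: 9.2
ee_pos: [0.4702, -0.1665, 0.279]
tcp_rot: [-180.0, 0.0, 158.4]
wrist_force: [-0.6, 0.5, 0.8]
opening: 0.0599
grasp_force: 0.0
```

View pics/w3.png

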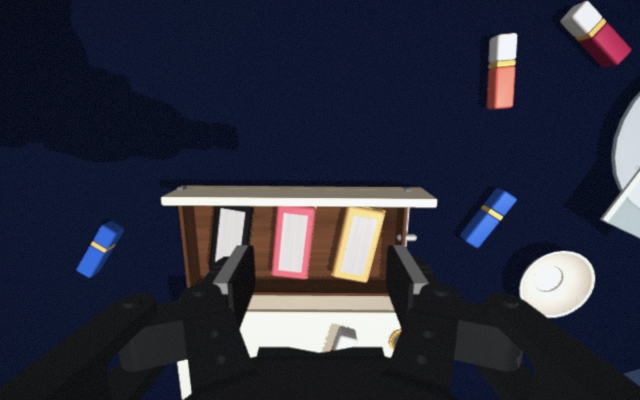

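The drawer is open with three cases in it: black (231,238), rose (295,240) and gold (358,244), each with a pale panel on top. The panels will give me centre and yaw.

```bash
python3 - <<'E'
from h import *
W=tuple(np.load('w3.npy',allow_pickle=True))
im=cv2.imread('pics/w3.png');hsv=cv2.cvtColor(im,cv2.COLOR_BGR2HSV)
yw=-21.8;C=np.array([.688,-.2814]);ex=np.array([np.cos(np.radians(yw)),np.sin(np.radians(yw))]);ey=np.array([-ex[1],ex[0]])
def rep(n,m,x0,y0):
    c=max(cv2.findContours(m.astype(np.uint8),0,2)[0],key=cv2.contourArea)[:,0]+[x0,y0]
    q=np.array([onz(W,*t,.032)[:2] for t in c]);r=cv2.minAreaRect((q*1000).astype(np.float32));b=cv2.boxPoints(r)/1000;e=[b[1]-b[0],b[2]-b[1]];e=max(e,key=np.linalg.norm)
    ctr=np.array(r[0])/1000;a=np.degrees(np.arctan2(e[1],e[0]));a=(a-yw+90)%180-90
    print(n,ctr.round(4),'size',np.round(r[1],1),'yaw rel chest',round(a,1),'in chest',((ctr-C)@ex).round(4),((ctr-C)@ey).round(4))
for n,x0,x1 in(('black',205,252),('rose',270,320),('gold',328,388)):
    s=hsv[205:290,x0:x1];rep(n+' panel',(s[...,1]<60)&(s[...,2]>120),x0,205)
    if n!='black':
        h=s[...,0];ok=((h>165)|(h<3)) if n=='rose' else ((h>17)&(h<32));m=(ok&(s[...,1]>80)&(s[...,2]>150));rep(n+' full',m,x0,205)
for t in[(164,200),(436,204),(164,187),(436,190)]:
    p=onz(W,*t,.066)[:2]-C;print('front panel',(p@ex).round(4),(p@ey).round(4))
E
```

```text
black panel [ 0.504  -0.3028] size [31.  72.5] yaw rel chest -9.7 in chest -0.1629 -0.0882
rose panel [ 0.5411 -0.2321] size [30.3 78.1] yaw rel chest -6.6 in chest -0.1547 -0.0088
rose full [ 0.5403 -0.2313] size [46.7 98.2] yaw rel chest -6.6 in chest -0.1557 -0.0084
gold panel [ 0.5751 -0.156 ] size [30.7 78.3] yaw rel chest -11.0 in chest -0.1514 0.0745
gold full [ 0.5728 -0.1545] size [ 44.8 100.1] yaw rel chest -11.2 in chest -0.1541 0.075
front panel -0.2194 -0.1484
front panel -0.216 0.1562
front panel -0.2343 -0.1466
front panel -0.2321 0.1546
```

```bash
python3 - <<'E'
from h import *
a=go([.574,-.1553,.12],down(147.1));go([.574,-.1553,.0155],down(147.1),a)
E
```

```text
travel(before turn) [-92.2  48.3 158.3] travel(after turn) [-80.7  65.4 158.4] twist [-0.0002 -0.001   0.1982]
travel(before turn) [  0.   -0.  104.5] travel(after turn) [  0.   -0.  104.5] twist [0. 0. 0.]
```

```bash
python3 -m crank '[{"gripper":62,"travel":[-31,16,30],"twist":[0,0,0]},{"gripper":62,"travel":[-31,16,40],"twist":[0,0,0]},{"gripper":62,"travel":[-30,16,40],"twist":[0,0,0]},{"gripper":62,"travel":[0,0,30],"twist":[0,0,0.1]},{"gripper":62,"travel":[0,0,18],"twist":[0,0,0.098]},{"gripper":62,"travel":[0,0,0],"twist":[0,0,0]},{"gripper":62,"travel":[0,0,0],"twist":[0,0,0]}]' 30
python3 - <<'E'
from h import *
go([.574,-.1553,.0155],down(147.1))
W=cal('wrist');cv2.imwrite('pics/w4.png',bot.camera('wrist')[:,:,::-1])
print(proj(W,[.574,-.1553,.032]))
E
```

```text
time: 10.22
ee_pos: [0.5737, -0.1556, 0.1216]
tcp_rot: [180.0, 0.0, 147.2]
wrist_force: [0.0, 0.2, 0.3]
opening: 0.062
grasp_force: 0.0
travel(before turn) [ -0.    0.5 106.1] travel(after turn) [-1.000e-01  5.000e-01  1.061e+02] twist [0.     0.0004 0.002 ]
[321.33883845 210.12333466]
```

View pics/w4.png

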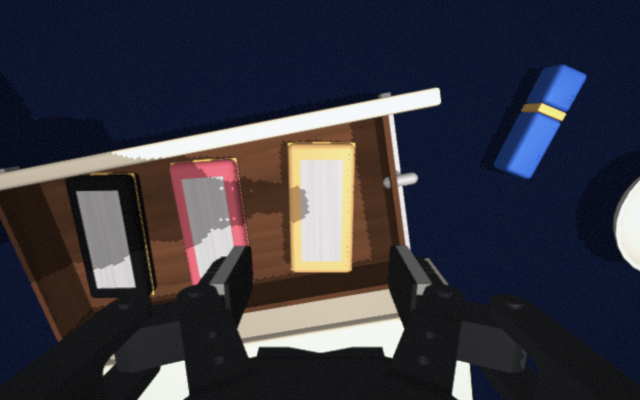

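The gold case at (321,208) is centred and square between the fingers. Descending.

```bash
python3 -m crank '[{"gripper":62,"travel":[0,0,40],"twist":[0,0,0]},{"gripper":62,"travel":[0,0,36],"twist":[0,0,0]},{"gripper":62,"travel":[0,0,20],"twist":[0,0,0]},{"gripper":62,"travel":[0,0,10],"twist":[0,0,0]},{"gripper":62,"travel":[0,0,0],"twist":[0,0,0]},{"gripper":40,"travel":[0,0,0],"twist":[0,0,0]},{"gripper":40,"travel":[0,0,0],"twist":[0,0,0]},{"gripper":40,"travel":[0,0,0],"twist":[0,0,0]},{"gripper":40,"travel":[0,0,0],"twist":[0,0,0]},{"gripper":40,"travel":[0,0,0],"twist":[0,0,0]}]' 40
python3 -m crank '[{"gripper":40,"travel":[0,0,-20],"twist":[0,0,0]},{"gripper":40,"travel":[0,0,-40],"twist":[0,0,0]},{"gripper":40,"travel":[0,0,-50],"twist":[0,0,0]},{"gripper":40,"travel":[0,0,-55],"twist":[0,0,0]},{"gripper":40,"travel":[0,0,-55],"twist":[0,0,0]},{"gripper":40,"travel":[0,0,0],"twist":[0,0,0]}]'
python3 - <<'E'
from h import *
lo,hi=np.array([.653,.136,.036]),np.array([.473,.338,.035])
sy=(hi-lo)/np.linalg.norm(hi-lo);print('stand yaw',np.degrees(np.arctan2(sy[1],sy[0]))-90)
go([.5,.2,.30],down(-138.3+360))
E
```

```text
time: 11.52
ee_pos: [0.5741, -0.156, 0.0166]
tcp_rot: [180.0, 0.1, 147.1]
wrist_force: [0.1, 0.8, 6.6]
opening: 0.0469
grasp_force: 42.2
time: 12.28
ee_pos: [0.5745, -0.156, 0.2402]
tcp_rot: [179.9, 0.4, 147.1]
wrist_force: [-0.5, 0.1, -1.9]
opening: 0.0468
grasp_force: 41.5
stand yaw 41.70388402745371
travel(before turn) [255.6 258.5 -61.1] travel(after turn) [-181.2  315.4  -59.8] twist [-0.0029  0.008  -1.3023]
```

```bash
python3 -m crank '[{"gripper":40,"travel":[37,37,-9],"twist":[0,0,0]},{"gripper":40,"travel":[37,37,-9],"twist":[0,0,0]},{"gripper":40,"travel":[37,37,-9],"twist":[0,0,0]},{"gripper":40,"travel":[37,37,-9],"twist":[0,0,0]},{"gripper":40,"travel":[37,37,-9],"twist":[0,0,0]},{"gripper":40,"travel":[37,37,-9],"twist":[0,0,0]},{"gripper":40,"travel":[34,36,-7],"twist":[0,0,0]}]' >/dev/null
python3 -m crank '[{"gripper":40,"travel":[0,0,0],"twist":[0,0,-0.163]},{"gripper":40,"travel":[0,0,0],"twist":[0,0,-0.163]},{"gripper":40,"travel":[0,0,0],"twist":[0,0,-0.163]},{"gripper":40,"travel":[0,0,0],"twist":[0,0,-0.163]},{"gripper":40,"travel":[0,0,0],"twist":[0,0,-0.163]},{"gripper":40,"travel":[0,0,0],"twist":[0,0,-0.163]},{"gripper":40,"travel":[0,0,0],"twist":[0,0,-0.163]},{"gripper":40,"travel":[0,0,0],"twist":[0,0,-0.161]},{"gripper":40,"travel":[0,0,0],"twist":[0,0,0]},{"gripper":40,"travel":[0,0,0],"twist":[0,0,0]}]'
python3 - <<'E'
from h import *
cv2.imwrite('pics/w5.png',bot.camera('wrist')[:,:,::-1]);np.save('w5.npy',np.array([*cal('wrist')],dtype=object),allow_pickle=True)
W=cal('wrist');print([proj(W,p).round() for p in([.653,.136,.036],[.473,.338,.035],[.548,.402,.094],[.727,.202,.095])])
E
```

```text
time: 14.4
ee_pos: [0.4984, 0.2, 0.2954]
tcp_rot: [180.0, -0.0, -138.5]
wrist_force: [0.0, 0.3, -1.3]
opening: 0.0472
grasp_force: 41.6
[array([202., 226.]), array([411., 225.]), array([417., 319.]), array([193., 321.])]
```

View pics/w5.png

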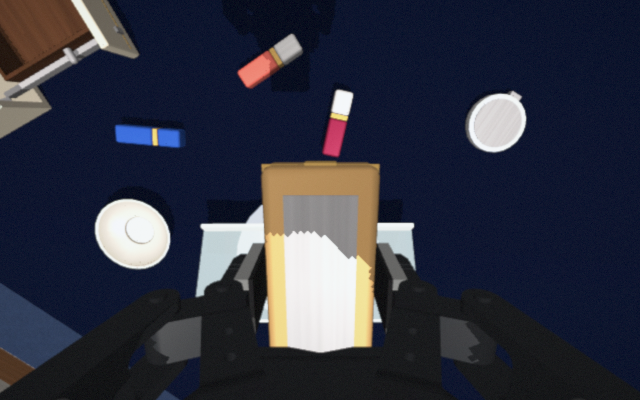

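The lip line appears at (202,226)–(413,225), which matches the triangulated stand to about 2 px. The gold case is square in the grip, so I'll compute the three slot poses.

```bash
cat >> h.py <<'E'
_u=np.array([np.cos(np.radians(41.7)),np.sin(np.radians(41.7)),0]);_c,_s=np.cos(np.radians(35)),np.sin(np.radians(35));_z=np.array([0,0,1.])
SX=_c*_u+_s*_z;SZ=-_s*_u+_c*_z;SY=np.cross(SZ,SX);SO=np.array([.5698,.2423,.029]);SR=R.from_matrix(np.c_[-SX,SY,-SZ])
def st(x,y,z): return SO+(x*SX+y*SY+z*SZ)/1000
E
python3 - <<'E'
from h import *
a=go(st(54,85,80),SR);b=go(st(54,85,5.6),SR,a);print(a[0],b[0])
E
```

```text
travel(before turn) [-79.7  69.3 170. ] travel(after turn) [ 32.2  69.1 185. ] twist [-0.0008 -0.6115 -0.0032]
travel(before turn) [-0.  -0.  74.4] travel(after turn) [-0.  -0.  74.4] twist [0. 0. 0.]
[0.51202204 0.30466535 0.12550529] [0.54388415 0.33305345 0.06456038]
```

```bash
python3 -m crank '[{"gripper":40,"travel":[0,0,0],"twist":[0,-0.153,-0.003]},{"gripper":40,"travel":[0,0,0],"twist":[0,-0.153,0]},{"gripper":40,"travel":[0,0,0],"twist":[0,-0.153,0]},{"gripper":40,"travel":[0,0,0],"twist":[0,-0.153,0]},{"gripper":40,"travel":[8,17,0],"twist":[0,0,0]},{"gripper":40,"travel":[8,17,40],"twist":[0,0,0]},{"gripper":40,"travel":[8,17,50],"twist":[0,0,0]},{"gripper":40,"travel":[8,18,50],"twist":[0,0,0]},{"gripper":40,"travel":[0,0,40],"twist":[0,0,0]},{"gripper":40,"travel":[0,0,0],"twist":[0,0,0]},{"gripper":40,"travel":[0,0,0],"twist":[0,0,0]}]'
python3 - <<'E'
from h import *
print(bot.get_obs()['q'].round(1));go(st(54,85,5.6),SR)
E
```

```text
time: 15.82
ee_pos: [0.51, 0.3028, 0.1309]
tcp_rot: [180.0, 35.1, -138.2]
wrist_force: [-0.6, -0.8, -0.8]
opening: 0.047
grasp_force: 41.9
[ 26.5 -22.9 -33.9  44.9   8.7 -12.6]
travel(before turn) [ 1.  -0.1 80.4] travel(after turn) [ 0.9  0.  80.4] twist [0.0012 0.0013 0.0013]
```

```bash
python3 -m crank '[{"gripper":40,"travel":[1,0,30],"twist":[0,0,0]},{"gripper":40,"travel":[0,0,30],"twist":[0,0,0]},{"gripper":40,"travel":[0,0,12],"twist":[0,0,0]},{"gripper":40,"travel":[0,0,6],"twist":[0,0,0]},{"gripper":40,"travel":[0,0,0],"twist":[0,0,0]},{"gripper":40,"travel":[0,0,0],"twist":[0,0,0]}]'
python3 - <<'E'
from h import *
cv2.imwrite('pics/t1.png',bot.camera('wrist')[:,:,::-1]);cv2.imwrite('pics/side5.png',cv2.resize(bot.camera('side')[220:380,140:330,::-1],None,fx=3,fy=3,interpolation=cv2.INTER_CUBIC))
go(st(54,85,5.6),SR)
E
```

```text
time: 16.58
ee_pos: [0.543, 0.3323, 0.067]
tcp_rot: [-180.0, 35.1, -138.1]
wrist_force: [-0.3, -0.0, -0.7]
opening: 0.0472
grasp_force: 41.9
travel(before turn) [ 0.1 -0.1  2.4] travel(after turn) [ 0.1 -0.1  2.4] twist [0.0011 0.0019 0.0023]
```

View pics/side5.png

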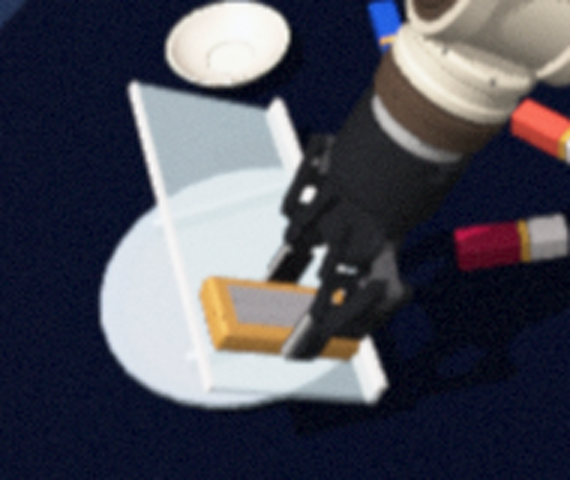

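The side view shows the gold case parallel to the slope at crop (280,315), just above the surface and clear of the lip. I'll lower it slightly and release.

```bash
python3 -m crank '[{"gripper":40,"travel":[0,0,2],"twist":[0,0,0]},{"gripper":40,"travel":[0,0,1],"twist":[0,0,0]},{"gripper":40,"travel":[0,0,1],"twist":[0,0,0]},{"gripper":40,"travel":[0,0,0],"twist":[0,0,0]}]'
python3 -m crank '[{"gripper":62,"travel":[0,0,0],"twist":[0,0,0]},{"gripper":62,"travel":[0,0,0],"twist":[0,0,0]},{"gripper":62,"travel":[0,0,0],"twist":[0,0,0]},{"gripper":62,"travel":[0,0,0],"twist":[0,0,0]},{"gripper":62,"travel":[0,0,-30],"twist":[0,0,0]},{"gripper":62,"travel":[0,0,-50],"twist":[0,0,0]},{"gripper":62,"travel":[0,0,-50],"twist":[0,0,0]},{"gripper":62,"travel":[0,0,0],"twist":[0,0,0]},{"gripper":62,"travel":[0,0,0],"twist":[0,0,0]}]'
python3 - <<'E'
from h import *
cv2.imwrite('pics/w6.png',bot.camera('wrist')[:,:,::-1])
print(proj(cal('wrist'),st(50,85,18)),[proj(cal('wrist'),st(x,y,18)).round() for x in(0,100) for y in(61,109)])
a=go([.5407,-.2317,.25],down(151.6))
E
```

```text
time: 17.18
ee_pos: [0.5459, 0.3347, 0.0666]
tcp_rot: [-179.9, 35.4, -138.1]
wrist_force: [-11.4, -5.9, 17.2]
opening: 0.0471
grasp_force: 44.5
time: 18.3
ee_pos: [0.4888, 0.2839, 0.1684]
tcp_rot: [-180.0, 35.0, -138.1]
wrist_force: [-0.5, -0.7, 0.2]
opening: 0.0618
grasp_force: 0.0
[317.0415452  196.28222056] [array([286., 133.]), array([348., 133.]), array([289., 253.]), array([345., 254.])]
travel(before turn) [ 202.8 -418.8 -242.6] travel(after turn) [-291.1 -428.8  -82.5] twist [0.3737 0.5308 1.1858]
```

View pics/w6.png

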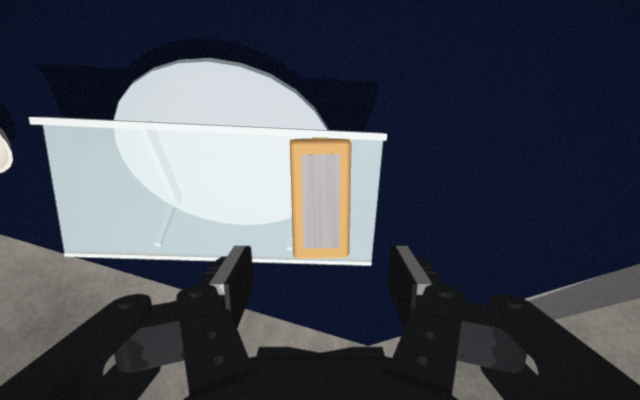

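The gold case is seated at the lip, at (320,198). The lip line is now tilted, (31,120)–(386,136), so the contact turned the stand a little. I'll re-measure it.

```bash
python3 - <<'E'
from h import *
W=cal('wrist');im=cv2.imread('pics/w6.png');hsv=cv2.cvtColor(im,cv2.COLOR_BGR2HSV)
# reference: old geometry of corner points in stand frame
g=lambda u,v,z:onz(W,u,v,z)
a,b=g(31,121,.0365),g(386,136,.0365);print('lip',a.round(4),b.round(4),np.linalg.norm(b-a));d=b-a
print('yaw',np.degrees(np.arctan2(d[1],d[0]))-90,'mid',((a+b)/2).round(4))
c,e=g(65,256,.0945),g(371,264,.0945);f=e-c;print('top',c.round(4),e.round(4),np.linalg.norm(f),'yaw',np.degrees(np.arctan2(f[1],f[0]))-90,'mid',((c+e)/2).round(4))
s=hsv[125:262,275:365];m=((s[...,1]>70)&(s[...,0]>8)&(s[...,0]<30)&(s[...,2]>80)).astype(np.uint8)
k=max(cv2.findContours(m,0,2)[0],key=cv2.contourArea)[:,0]+[275,125]
def onst(u,v,h):
    o,dd=ray(W,u,v);t=((SO+SZ*h/1000-o)@SZ)/(dd@SZ);p=o+dd*t-SO;return p@SX*1000,p@SY*1000
q=np.array([onst(*t,18) for t in k],np.float32);print(cv2.minAreaRect(q),cv2.boxPoints(cv2.minAreaRect(q)).round(1))
print('lip in old frame',onst(31,121,11),onst(386,136,11))
E
```

```text
lip [0.6474 0.1314 0.0365] [0.4751 0.3459 0.0365] 0.27514316167572234
yaw 38.775709657155716 mid [0.5612 0.2386 0.0365]
top [0.7281 0.1952 0.0945] [0.5556 0.4105 0.0945] 0.2758879732542101 yaw 38.703294697047966 mid [0.6419 0.3028 0.0945]
((53.82135772705078, 87.60404968261719), (100.39302062988281, 46.976524353027344), 0.4761221408843994) [[  3.4 110.7]
 [  3.8  63.7]
 [104.2  64.5]
 [103.8 111.5]]
lip in old frame (np.float64(-8.618513384758591), np.float64(-138.04644614283208)) (np.float64(2.5433267416845684), np.float64(139.59080673511343))
```

```bash
sed -i 's/41\.7)/38.7)/g; s/\.5698,\.2423,\.029/.5685,.2440,.031/' h.py; python3 - <<'E'
from h import *
W=cal('wrist');im=cv2.imread('pics/w6.png');hsv=cv2.cvtColor(im,cv2.COLOR_BGR2HSV)
s=hsv[125:262,275:365];m=((s[...,1]>70)&(s[...,0]>8)&(s[...,0]<30)&(s[...,2]>80)).astype(np.uint8)
k=max(cv2.findContours(m,0,2)[0],key=cv2.contourArea)[:,0]+[275,125]
def onst(u,v,h):
    o,dd=ray(W,u,v);t=((SO+SZ*h/1000-o)@SZ)/(dd@SZ);p=o+dd*t-SO;return p@SX*1000,p@SY*1000
q=np.array([onst(*t,18) for t in k],np.float32);r=cv2.minAreaRect(q);print(r,cv2.boxPoints(r).round(1))
print('lip',onst(31,121,12),onst(386,136,12))
a=go(st(r[0][0],r[0][1],6),SR)
E
```

```text
((49.0127067565918, 87.21884155273438), (100.62964630126953, 47.1927375793457), 2.9299538135528564) [[ -2.4 108.2]
 [ -0.   61.1]
 [100.5  66.2]
 [ 98.1 113.4]]
lip (np.float64(-4.2524181253966375), np.float64(-135.30816416909565)) (np.float64(-4.536159639837262), np.float64(137.40761013437327))
travel(before turn) [ -1.6   2.  127.4] travel(after turn) [ -1.3   6.1 127.3] twist [ 0.0317 -0.0006  0.045 ]
```

The case is 2.9° askew. I'll straighten it by closing the stand-aligned fingers lightly on it.

```bash
python3 -m crank '[{"gripper":64,"travel":[0,0,0],"twist":[0.0317,0,0.045]},{"gripper":64,"travel":[-1,6,40],"twist":[0,0,0]},{"gripper":64,"travel":[0,0,45],"twist":[0,0,0]},{"gripper":64,"travel":[0,0,28],"twist":[0,0,0]},{"gripper":64,"travel":[0,0,10],"twist":[0,0,0]},{"gripper":64,"travel":[0,0,3],"twist":[0,0,0]},{"gripper":47,"travel":[0,0,0],"twist":[0,0,0]},{"gripper":47,"travel":[0,0,0],"twist":[0,0,0]},{"gripper":47,"travel":[0,0,0],"twist":[0,0,0]},{"gripper":47,"travel":[0,0,0],"twist":[0,0,0]}]' 20
python3 -m crank '[{"gripper":64,"travel":[0,0,0],"twist":[0,0,0]},{"gripper":64,"travel":[0,0,0],"twist":[0,0,0]},{"gripper":64,"travel":[0,0,0],"twist":[0,0,0]},{"gripper":64,"travel":[0,0,-30],"twist":[0,0,0]},{"gripper":64,"travel":[0,0,-50],"twist":[0,0,0]},{"gripper":64,"travel":[0,0,-50],"twist":[0,0,0]},{"gripper":64,"travel":[0,0,0],"twist":[0,0,0]},{"gripper":64,"travel":[0,0,0],"twist":[0,0,0]}]'
cat >> h.py <<'E'
def onst(W,u,v,h):
    o,dd=ray(W,u,v);t=((SO+SZ*h/1000-o)@SZ)/(dd@SZ);p=o+dd*t-SO;return p@SX*1000,p@SY*1000
def edges(W,u0,v0,h,mask):
    k=max(cv2.findContours(mask.astype(np.uint8),0,2)[0],key=cv2.contourArea)[:,0]+[u0,v0]
    q=np.array([onst(W,*t,h) for t in k],np.float32);return cv2.minAreaRect(q)
E
python3 - <<'E'
from h import *
W=cal('wrist');im=bot.camera('wrist')[:,:,::-1].copy();cv2.imwrite('pics/w7.png',im);hsv=cv2.cvtColor(im,cv2.COLOR_BGR2HSV)
s=hsv[115:255,260:380];print(edges(W,260,115,18,(s[...,1]>70)&(s[...,0]>8)&(s[...,0]<30)&(s[...,2]>80)))
# lip line: bright white thin line rows
for u in(60,100,140,180,220,360,370):
    col=im[60:180,u].astype(int).min(1);v=np.where(col>205)[0];print(u,v+60)
go([.5407,-.2317,.25],down(151.6))
E
```

```text
time: 19.6
ee_pos: [0.5423, 0.3344, 0.0671]
tcp_rot: [-180.0, 35.1, -141.3]
wrist_force: [-4.7, -2.9, 4.6]
opening: 0.0476
grasp_force: 21.0
time: 20.6
ee_pos: [0.4839, 0.2877, 0.1724]
tcp_rot: [-180.0, 35.1, -141.3]
wrist_force: [-0.2, -0.7, -0.7]
opening: 0.0638
grasp_force: 0.0
((49.79656982421875, 89.12317657470703), (101.10294342041016, 47.23605728149414), 2.627641439437866)
60 [129 130 131 132 133 134 135]
100 [129 130 131 132 133 134 135]
140 [ 87  88  89  90  91  92  93  94  95  96  97  98  99 100 101 102 103 104
 105 106 107 108 109 110 111 112 113 114 115 116 117 118 119 120 121 122
 123 124 125 126 129 130 131 132 133 134 135 136 137 138 139 140 141 142
 143 144 145 146 147 148 149 150 151 152 153 154 155 156 157 158 159 160
 161 162 163 164 165 166 167 168 169 170 171 172 173 174 175 176 177 178
 179]
180 [ 70  71  72  73  74  75  76  77  78  79  80  81  82  83  84  85  86  87
  88  89  90  91  92  93  94  95  96  97  98  99 100 101 102 103 104 105
 106 107 108 109 110 111 112 113 114 115 116 117 118 119 120 121 122 123
 124 125 126 129 130 131 132 133 134 135 136 137 138 139 140 141 142 143
 144 145 146 147 148 149 150 151 152 153 154 155 156 157 158 159 160 161
 162 163 164 165 166 167 168 169 170 171 172 173 174 175 176 177 178 179]
220 [ 70  71  72  73  74  75  76  77  78  79  80  81  82  83  84  85  86  87
  88  89  90  91  92  93  94  95  96  97  98  99 100 101 102 103 104 105
 106 107 108 109 110 111 112 113 114 115 116 117 118 119 120 121 122 123
 124 125 126 129 130 131 132 133 134 135 136 137 138 139 140 141 142 143
 144 145 146 147 148 149 150 151 152 153 154 155 156 157 158 159 160 161
 162 163 164 165 166 167 168 169 170 171 172 173 174 175 176 177 178 179]
360 [129 130 131 132 133 134 135 136]
370 [129 130 131 132 133 134 135 136]
travel(before turn) [ 184.6 -441.  -225. ] travel(after turn) [-297.2 -429.8  -78.6] twist [0.3568 0.5381 1.1328]
```

```bash
python3 - <<'E'
from h import *
W=cal('wrist');im=cv2.imread('pics/w7.png');hsv=cv2.cvtColor(im,cv2.COLOR_BGR2HSV)
s=hsv[115:262,260:380];m=(s[...,1]>70)&(s[...,0]>8)&(s[...,0]<30)&(s[...,2]>80)
for v in range(20,140,20):
    x=np.where(m[v])[0];
    if len(x): 
        g=np.where(np.diff(x)>5)[0];print(v+115,x[0]+260,[(x[i]+260,x[i+1]+260) for i in g],x[-1]+260,[round(float(onst(W,t+260,v+115,18)[1]),1) for t in(x[0],x[-1])])
E
```

```text
155 289 [(np.int64(298), np.int64(338))] 347 [64.5, 110.7]
175 290 [(np.int64(300), np.int64(338))] 348 [64.9, 111.8]
195 292 [(np.int64(301), np.int64(339))] 348 [66.1, 112.2]
215 293 [(np.int64(302), np.int64(340))] 349 [66.5, 113.4]
235 295 [(np.int64(303), np.int64(340))] 349 [67.8, 113.8]
```

```bash
python3 -m crank '[{"gripper":62,"travel":[0,0,0],"twist":[0.0446,0.0673,0.1416]},{"gripper":62,"travel":[0,0,0],"twist":[0.0446,0.0673,0.1416]},{"gripper":62,"travel":[0,0,0],"twist":[0.0446,0.0673,0.1416]},{"gripper":62,"travel":[0,0,0],"twist":[0.0446,0.0673,0.1416]},{"gripper":62,"travel":[0,0,0],"twist":[0.0446,0.0673,0.1416]},{"gripper":62,"travel":[0,0,0],"twist":[0.0446,0.0673,0.1416]},{"gripper":62,"travel":[0,0,0],"twist":[0.0446,0.0673,0.1416]},{"gripper":62,"travel":[0,0,0],"twist":[0.0446,0.0673,0.1416]}]' >/dev/null
python3 -m crank '[{"gripper":62,"travel":[-29.7,-43,-8],"twist":[0,0,0]},{"gripper":62,"travel":[-29.7,-43,-8],"twist":[0,0,0]},{"gripper":62,"travel":[-29.7,-43,-8],"twist":[0,0,0]},{"gripper":62,"travel":[-29.7,-43,-8],"twist":[0,0,0]},{"gripper":62,"travel":[-29.7,-43,-8],"twist":[0,0,0]},{"gripper":62,"travel":[-29.7,-43,-8],"twist":[0,0,0]},{"gripper":62,"travel":[-29.7,-43,-8],"twist":[0,0,0]},{"gripper":62,"travel":[-29.7,-43,-8],"twist":[0,0,0]},{"gripper":62,"travel":[-29.7,-43,-8],"twist":[0,0,0]},{"gripper":62,"travel":[-29.7,-43,-8],"twist":[0,0,0]},{"gripper":62,"travel":[0,0,0],"twist":[0,0,0]},{"gripper":62,"travel":[0,0,0],"twist":[0,0,0]}]'
python3 - <<'E'
from h import *
W=cal('wrist');im=bot.camera('wrist')[:,:,::-1].copy();cv2.imwrite('pics/w8.png',im);hsv=cv2.cvtColor(im,cv2.COLOR_BGR2HSV)
p=proj(W,[.5407,-.2317,.032]).astype(int);print(p);x0,y0=p-60;s=hsv[y0:y0+120,x0:x0+120]
m=((s[...,0]>165)|(s[...,0]<3))&(s[...,1]>80)&(s[...,2]>100)
k=max(cv2.findContours(m.astype(np.uint8),0,2)[0],key=cv2.contourArea)[:,0]+[x0,y0]
q=np.array([onz(W,*t,.032)[:2]*1000 for t in k],np.float32);r=cv2.minAreaRect(q);b=cv2.boxPoints(r);e=max([b[1]-b[0],b[2]-b[1]],key=np.linalg.norm);print(r,'yaw',np.degrees(np.arctan2(e[1],e[0])))
go([.5407,-.2317,.0165],down(151.6))
E
```

```text
time: 23.15
ee_pos: [0.5406, -0.2317, 0.2505]
tcp_rot: [179.9, -0.1, 151.6]
wrist_force: [-0.7, -1.0, -0.4]
opening: 0.0619
grasp_force: 0.0
[320 178]
((540.4625244140625, -232.1600799560547), (47.89225387573242, 98.4273452758789), 61.58415222167969) yaw -28.415861
travel(before turn) [ -0.7  -0.8 234.5] travel(after turn) [ -0.4  -0.5 234.5] twist [ 0.0012 -0.0016  0.0005]
```

Rose confirmed where expected. Now I'll descend, grip and lift.

```bash
python3 -m crank '[{"gripper":62,"travel":[0,0,55],"twist":[0,0,0]},{"gripper":62,"travel":[0,0,55],"twist":[0,0,0]},{"gripper":62,"travel":[0,0,55],"twist":[0,0,0]},{"gripper":62,"travel":[0,0,40],"twist":[0,0,0]},{"gripper":62,"travel":[0,0,20],"twist":[0,0,0]},{"gripper":62,"travel":[0,0,8.5],"twist":[0,0,0]},{"gripper":62,"travel":[0,0,0],"twist":[0,0,0]},{"gripper":40,"travel":[0,0,0],"twist":[0,0,0]},{"gripper":40,"travel":[0,0,0],"twist":[0,0,0]},{"gripper":40,"travel":[0,0,0],"twist":[0,0,0]},{"gripper":40,"travel":[0,0,0],"twist":[0,0,0]},{"gripper":40,"travel":[0,0,0],"twist":[0,0,0]}]' 40
python3 -m crank '[{"gripper":40,"travel":[0,0,-20],"twist":[0,0,0]},{"gripper":40,"travel":[0,0,-40],"twist":[0,0,0]},{"gripper":40,"travel":[0,0,-50],"twist":[0,0,0]},{"gripper":40,"travel":[0,0,-55],"twist":[0,0,0]},{"gripper":40,"travel":[0,0,-60],"twist":[0,0,0]},{"gripper":40,"travel":[0,0,0],"twist":[0,0,0]},{"gripper":40,"travel":[0,0,0],"twist":[0,0,0]}]'
python3 - <<'E'
from h import *
print((R.from_euler('xyz',[-179.9,35.4,-138.1],degrees=True).apply([0,0,1])), (np.array([.5459,.3347,.0666])-SO)@SZ)
a=go(st(54,0,90),SR);go(st(54,0,6),SR,a)
E
```

```text
time: 24.7
ee_pos: [0.5417, -0.2318, 0.0204]
tcp_rot: [179.9, 0.2, 151.6]
wrist_force: [-0.5, 1.4, 7.2]
opening: 0.0466
grasp_force: 42.3
time: 25.58
ee_pos: [0.5406, -0.2319, 0.2436]
tcp_rot: [179.9, 0.0, 151.6]
wrist_force: [0.2, 0.1, -1.5]
opening: 0.0468
grasp_force: 41.5
[ 0.4323306   0.38556317 -0.81512655] 0.006751159453663688
travel(before turn) [204.7 425.  108.3] travel(after turn) [-193.7  353.9  267.3] twist [-0.3565 -0.5375 -1.133 ]
travel(before turn) [ 0.  0. 84.] travel(after turn) [ 0.  0. 84.] twist [0. 0. 0.]
```

```bash
python3 -m crank '[{"gripper":40,"travel":[20,42,0],"twist":[0,0,0]},{"gripper":40,"travel":[20,42,0],"twist":[0,0,0]},{"gripper":40,"travel":[20,42,0],"twist":[0,0,0]},{"gripper":40,"travel":[20,42,0],"twist":[0,0,0]},{"gripper":40,"travel":[20,42,0],"twist":[0,0,0]},{"gripper":40,"travel":[20,42,0],"twist":[0,0,0]},{"gripper":40,"travel":[20,42,0],"twist":[0,0,0]},{"gripper":40,"travel":[20,42,0],"twist":[0,0,0]},{"gripper":40,"travel":[20,42,0],"twist":[0,0,0]},{"gripper":40,"travel":[20,42,0],"twist":[0,0,0]}]' >/dev/null
python3 -m crank '[{"gripper":40,"travel":[0,0,0],"twist":[-0.0446,-0.0672,-0.1416]},{"gripper":40,"travel":[0,0,0],"twist":[-0.0446,-0.0672,-0.1416]},{"gripper":40,"travel":[0,0,0],"twist":[-0.0446,-0.0672,-0.1416]},{"gripper":40,"travel":[0,0,0],"twist":[-0.0446,-0.0672,-0.1416]},{"gripper":40,"travel":[0,0,0],"twist":[-0.0446,-0.0672,-0.1416]},{"gripper":40,"travel":[0,0,0],"twist":[-0.0446,-0.0672,-0.1416]},{"gripper":40,"travel":[0,0,0],"twist":[-0.0446,-0.0672,-0.1416]},{"gripper":40,"travel":[0,0,0],"twist":[-0.0446,-0.0672,-0.1416]},{"gripper":40,"travel":[0,0,0],"twist":[0,0,0]},{"gripper":40,"travel":[0,0,0],"twist":[0,0,0]}]'
python3 - <<'E'
from h import *
a=go(st(54,0,60),SR)
E
```

```text
time: 28.08
ee_pos: [0.5642, 0.2326, 0.2434]
tcp_rot: [179.9, 34.9, -141.6]
wrist_force: [-1.2, -0.5, -0.2]
opening: 0.0466
grasp_force: 41.6
travel(before turn) [ 59.    6.1 120.1] travel(after turn) [ 59.2   6.3 120. ] twist [-0.0006 -0.002  -0.0036]
```

```bash
python3 -m crank '[{"gripper":40,"travel":[30,3,10],"twist":[0,-0.002,-0.004]},{"gripper":40,"travel":[29,3,30],"twist":[0,0,0]},{"gripper":40,"travel":[0,0,40],"twist":[0,0,0]},{"gripper":40,"travel":[0,0,40],"twist":[0,0,0]},{"gripper":40,"travel":[0,0,40],"twist":[0,0,0]},{"gripper":40,"travel":[0,0,6],"twist":[0,0,0]},{"gripper":40,"travel":[0,0,0],"twist":[0,0,0]},{"gripper":40,"travel":[0,0,0],"twist":[0,0,0]}]'
python3 - <<'E'
from h import *
p=pose()[0]-SO;print([p@SX,p@SY,p@SZ]);go(st(54,0,6),SR)
W=cal('wrist');im=bot.camera('wrist')[:,:,::-1].copy();cv2.imwrite('pics/w9.png',im)
E
```

```text
time: 29.08
ee_pos: [0.5981, 0.267, 0.0766]
tcp_rot: [-179.8, 35.2, -141.0]
wrist_force: [0.2, -0.3, -0.9]
opening: 0.0467
grasp_force: 41.6
[np.float64(0.05681199471074575), np.float64(-0.0005183507665128885), np.float64(0.015840382132272336)]
travel(before turn) [2.9 0.5 9.8] travel(after turn) [2.8 0.5 9.8] twist [-0.0006  0.0042  0.0038]
```

```bash
python3 -m crank '[{"gripper":40,"travel":[0,0,2],"twist":[0,0,0]},{"gripper":40,"travel":[0,0,0],"twist":[0,0,0]}]' | grep -E 'pos|wrist'
python3 -m crank '[{"gripper":40,"travel":[0,0,1.5],"twist":[0,0,0]},{"gripper":40,"travel":[0,0,0],"twist":[0,0,0]}]' | grep -E 'pos|wrist'
```

```text
ee_pos: [0.5985, 0.2675, 0.0735]
wrist_force: [-0.4, 0.1, -1.8]
ee_pos: [0.5991, 0.2681, 0.0716]
wrist_force: [-0.1, -0.0, -1.6]
```

```bash
python3 -m crank '[{"gripper":40,"travel":[2,0.5,1.5],"twist":[0,0,0]},{"gripper":40,"travel":[0,0,0],"twist":[0,0,0]}]' | grep -E 'pos|wrist'
python3 -m crank '[{"gripper":40,"travel":[0,0,1],"twist":[0,0,0]},{"gripper":40,"travel":[0,0,0],"twist":[0,0,0]}]' | grep -E 'pos|wrist'
python3 -m crank '[{"gripper":40,"travel":[0,0,1],"twist":[0,0,0]},{"gripper":40,"travel":[0,0,0],"twist":[0,0,0]}]' | grep -E 'pos|wrist'
```

```text
ee_pos: [0.5989, 0.2682, 0.0707]
wrist_force: [-2.9, -2.3, 5.2]
ee_pos: [0.5989, 0.2683, 0.0706]
wrist_force: [-16.5, -10.0, 17.5]
ee_pos: [0.599, 0.2683, 0.0706]
wrist_force: [-28.8, -18.3, 27.9]
```

```bash
python3 -m crank '[{"gripper":40,"travel":[0,0,-2.5],"twist":[0,0,0]},{"gripper":40,"travel":[0,0,0],"twist":[0,0,0]},{"gripper":62,"travel":[0,0,0],"twist":[0,0,0]},{"gripper":62,"travel":[0,0,0],"twist":[0,0,0]},{"gripper":62,"travel":[0,0,0],"twist":[0,0,0]},{"gripper":62,"travel":[0,0,0],"twist":[0,0,0]},{"gripper":62,"travel":[0,0,-30],"twist":[0,0,0]},{"gripper":62,"travel":[0,0,-50],"twist":[0,0,0]},{"gripper":62,"travel":[0,0,-50],"twist":[0,0,0]},{"gripper":62,"travel":[0,0,0],"twist":[0,0,0]},{"gripper":62,"travel":[0,0,0],"twist":[0,0,0]}]'
python3 - <<'E'
from h import *
W=cal('wrist');im=bot.camera('wrist')[:,:,::-1].copy();cv2.imwrite('pics/w10.png',im)
im2=bot.camera('side')[:,:,::-1];cv2.imwrite('pics/w10b.png',np.vstack([im[90:290],cv2.resize(im2[215:375,150:406],(640,400))]))
E
```

```text
time: 31.75
ee_pos: [0.5396, 0.221, 0.1757]
tcp_rot: [-179.8, 35.1, -141.0]
wrist_force: [0.1, 0.5, -0.1]
opening: 0.062
grasp_force: 0.0
```

View pics/w10b.png

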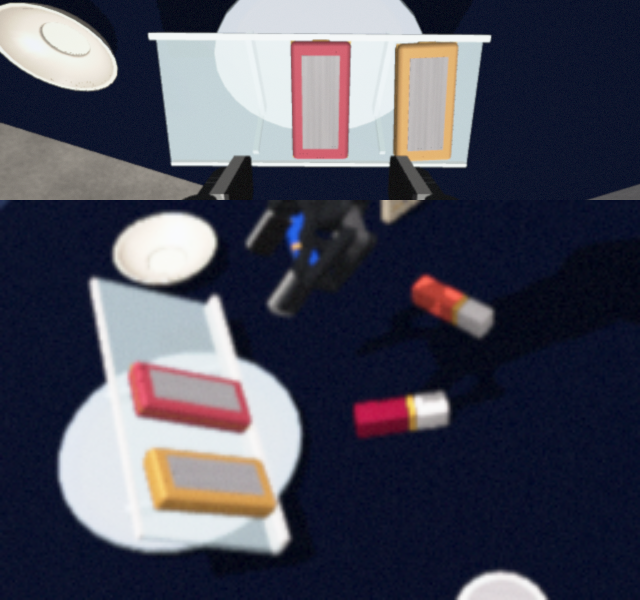

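Top view: rose (321,190 full-frame) and gold (427,190) both rest against the lip and are straight. The side view confirms it. Next is black.

```bash
python3 - <<'E'
from h import *
a=go([.508,-.304,.25],down(149));print(a and (pose()[1].inv()*down(149)).as_rotvec()/8)
E
```

```text
travel(before turn) [ 246.9 -389.2 -264.8] travel(after turn) [-243.6 -466.3  -75.7] twist [0.371  0.5333 1.1802]
[0.04638113 0.06666133 0.1475238 ]
```

```bash
python3 -m crank '[{"gripper":62,"travel":[0,0,0],"twist":[0.0464,0.0667,0.1475]},{"gripper":62,"travel":[0,0,0],"twist":[0.0464,0.0667,0.1475]},{"gripper":62,"travel":[0,0,0],"twist":[0.0464,0.0667,0.1475]},{"gripper":62,"travel":[0,0,0],"twist":[0.0464,0.0667,0.1475]},{"gripper":62,"travel":[0,0,0],"twist":[0.0464,0.0667,0.1475]},{"gripper":62,"travel":[0,0,0],"twist":[0.0464,0.0667,0.1475]},{"gripper":62,"travel":[0,0,0],"twist":[0.0464,0.0667,0.1475]},{"gripper":62,"travel":[0,0,0],"twist":[0.0464,0.0667,0.1475]}]' >/dev/null
python3 -m crank '[{"gripper":62,"travel":[-24.4,-46.6,-7.6],"twist":[0,0,0]},{"gripper":62,"travel":[-24.4,-46.6,-7.6],"twist":[0,0,0]},{"gripper":62,"travel":[-24.4,-46.6,-7.6],"twist":[0,0,0]},{"gripper":62,"travel":[-24.4,-46.6,-7.6],"twist":[0,0,0]},{"gripper":62,"travel":[-24.4,-46.6,-7.6],"twist":[0,0,0]},{"gripper":62,"travel":[-24.4,-46.6,-7.6],"twist":[0,0,0]},{"gripper":62,"travel":[-24.4,-46.6,-7.6],"twist":[0,0,0]},{"gripper":62,"travel":[-24.4,-46.6,-7.6],"twist":[0,0,0]},{"gripper":62,"travel":[-24.4,-46.6,-7.6],"twist":[0,0,0]},{"gripper":62,"travel":[-24.4,-46.6,-7.6],"twist":[0,0,0]},{"gripper":62,"travel":[0,0,0],"twist":[0,0,0]},{"gripper":62,"travel":[0,0,0],"twist":[0,0,0]}]'
python3 - <<'E'
from h import *
W=cal('wrist');im=bot.camera('wrist')[:,:,::-1].copy();cv2.imwrite('pics/w11.png',im);hsv=cv2.cvtColor(im,cv2.COLOR_BGR2HSV)
p=proj(W,[.508,-.304,.032]).astype(int);print(p);x0,y0=p-55;s=hsv[y0:y0+110,x0:x0+110]
for n,m in(('panel',(s[...,1]<60)&(s[...,2]>70)),):
    k=max(cv2.findContours(m.astype(np.uint8),0,2)[0],key=cv2.contourArea)[:,0]+[x0,y0];print(k.min(0),k.max(0))
    q=np.array([onz(W,*t,.032)[:2]*1000 for t in k],np.float32);r=cv2.minAreaRect(q);b=cv2.boxPoints(r);e=max([b[1]-b[0],b[2]-b[1]],key=np.linalg.norm);print(r,'yaw',np.degrees(np.arctan2(e[1],e[0])))
go([.508,-.304,.019],down(149))
E
```

```text
time: 34.35
ee_pos: [0.5087, -0.3038, 0.2502]
tcp_rot: [179.9, -0.1, 149.0]
wrist_force: [0.7, 0.1, -0.2]
opening: 0.0617
grasp_force: 0.0
[319 177]
[304 140] [333 211]
((506.65716552734375, -304.20684814453125), (32.02055358886719, 79.99895477294922), 57.44139862060547) yaw -32.5586
travel(before turn) [ 2.000e-01 -1.400e+00  2.316e+02] travel(after turn) [  0.3  -1.  231.6] twist [ 0.0016 -0.0005  0.0006]
```

```bash
python3 -m crank '[{"gripper":62,"travel":[1.5,-1.4,55],"twist":[0,0,0.028]},{"gripper":62,"travel":[0,0,55],"twist":[0,0,0]},{"gripper":62,"travel":[0,0,55],"twist":[0,0,0]},{"gripper":62,"travel":[0,0,40],"twist":[0,0,0]},{"gripper":62,"travel":[0,0,18],"twist":[0,0,0]},{"gripper":62,"travel":[0,0,8.5],"twist":[0,0,0]},{"gripper":62,"travel":[0,0,0],"twist":[0,0,0]},{"gripper":40,"travel":[0,0,0],"twist":[0,0,0]},{"gripper":40,"travel":[0,0,0],"twist":[0,0,0]},{"gripper":40,"travel":[0,0,0],"twist":[0,0,0]},{"gripper":40,"travel":[0,0,0],"twist":[0,0,0]},{"gripper":40,"travel":[0,0,0],"twist":[0,0,0]}]' 40
python3 -m crank '[{"gripper":40,"travel":[0,0,-20],"twist":[0,0,0]},{"gripper":40,"travel":[0,0,-40],"twist":[0,0,0]},{"gripper":40,"travel":[0,0,-50],"twist":[0,0,0]},{"gripper":40,"travel":[0,0,-55],"twist":[0,0,0]},{"gripper":40,"travel":[0,0,-60],"twist":[0,0,0]},{"gripper":40,"travel":[0,0,0],"twist":[0,0,0]},{"gripper":40,"travel":[0,0,0],"twist":[0,0,0]}]'
python3 - <<'E'
from h import *
# hover -85 slot, first lateral move then turn
t=st(60,-85,20);print(t)
a=go([t[0]-.05,t[1]-.04,.25],down(147.4));print((down(147.4).inv()*SR).as_rotvec()/8)
E
```

```text
time: 35.9
ee_pos: [0.5081, -0.305, 0.0223]
tcp_rot: [179.9, 0.3, 147.4]
wrist_force: [-0.6, 0.5, 6.2]
opening: 0.0466
grasp_force: 41.8
time: 36.78
ee_pos: [0.5066, -0.3046, 0.2453]
tcp_rot: [179.9, 0.1, 147.4]
wrist_force: [-0.4, -0.4, -1.3]
opening: 0.0467
grasp_force: 43.1
[0.65105037 0.20122105 0.08179763]
travel(before turn) [171.5 443.3  -4.4] travel(after turn) [171.4 443.3  -4.7] twist [ 0.0014  0.0018 -0.0002]
[-0.04742916 -0.06612635 -0.15042606]
```

```bash
python3 -m crank '[{"gripper":40,"travel":[17,44,0],"twist":[0,0,0]},{"gripper":40,"travel":[17,44,0],"twist":[0,0,0]},{"gripper":40,"travel":[17,44,0],"twist":[0,0,0]},{"gripper":40,"travel":[17,44,0],"twist":[0,0,0]},{"gripper":40,"travel":[17,44,0],"twist":[0,0,0]},{"gripper":40,"travel":[17,44,0],"twist":[0,0,0]},{"gripper":40,"travel":[17,44,0],"twist":[0,0,0]},{"gripper":40,"travel":[17,44,0],"twist":[0,0,0]},{"gripper":40,"travel":[17,44,0],"twist":[0,0,0]},{"gripper":40,"travel":[17,44,0],"twist":[0,0,0]}]' >/dev/null
python3 -m crank '[{"gripper":40,"travel":[0,0,0],"twist":[-0.0474,-0.0661,-0.1504]},{"gripper":40,"travel":[0,0,0],"twist":[-0.0474,-0.0661,-0.1504]},{"gripper":40,"travel":[0,0,0],"twist":[-0.0474,-0.0661,-0.1504]},{"gripper":40,"travel":[0,0,0],"twist":[-0.0474,-0.0661,-0.1504]},{"gripper":40,"travel":[0,0,0],"twist":[-0.0474,-0.0661,-0.1504]},{"gripper":40,"travel":[0,0,0],"twist":[-0.0474,-0.0661,-0.1504]},{"gripper":40,"travel":[0,0,0],"twist":[-0.0474,-0.0661,-0.1504]},{"gripper":40,"travel":[0,0,0],"twist":[-0.0474,-0.0661,-0.1504]},{"gripper":40,"travel":[0,0,0],"twist":[0,0,0]},{"gripper":40,"travel":[0,0,0],"twist":[0,0,0]}]'
python3 - <<'E'
from h import *
a=go(st(56,-85,60),SR);go(st(56,-85,14),SR)
E
```

```text
time: 39.28
ee_pos: [0.6003, 0.1577, 0.2449]
tcp_rot: [179.9, 35.0, -141.6]
wrist_force: [0.6, 0.8, -0.3]
opening: 0.0466
grasp_force: 43.1
travel(before turn) [ 42.7   2.3 132. ] travel(after turn) [ 42.8   2.3 131.9] twist [-0.0014 -0.0008 -0.0036]
travel(before turn) [ 42.6   2.4 178. ] travel(after turn) [ 42.8   2.3 177.9] twist [-0.0014 -0.0008 -0.0036]
```

```bash
python3 -m crank '[{"gripper":40,"travel":[20,1,10],"twist":[0,0,-0.004]},{"gripper":40,"travel":[22.8,1.3,30],"twist":[0,0,0]},{"gripper":40,"travel":[0,0,40],"twist":[0,0,0]},{"gripper":40,"travel":[0,0,40],"twist":[0,0,0]},{"gripper":40,"travel":[0,0,35],"twist":[0,0,0]},{"gripper":40,"travel":[0,0,18],"twist":[0,0,0]},{"gripper":40,"travel":[0,0,0],"twist":[0,0,0]},{"gripper":40,"travel":[0,0,0],"twist":[0,0,0]}]'
python3 - <<'E'
from h import *
p=pose()[0]-SO;print([p@SX,p@SY,p@SZ])
E
python3 -m crank '[{"gripper":40,"travel":[0,0,1],"twist":[0,0,0]},{"gripper":40,"travel":[0,0,0],"twist":[0,0,0]}]' | grep -E 'pos|wrist'
python3 -m crank '[{"gripper":40,"travel":[0,0,1],"twist":[0,0,0]},{"gripper":40,"travel":[0,0,0],"twist":[0,0,0]}]' | grep -E 'pos|wrist'
```

```text
time: 40.28
ee_pos: [0.6499, 0.1997, 0.081]
tcp_rot: [-179.7, 35.2, -141.0]
wrist_force: [0.6, 0.3, 0.2]
opening: 0.0469
grasp_force: 43.1
[np.float64(0.057988423121538235), np.float64(-0.0854900271704194), np.float64(0.020431717953657624)]
ee_pos: [0.6502, 0.1998, 0.0797]
wrist_force: [0.1, 0.2, -0.1]
ee_pos: [0.6504, 0.2003, 0.0779]
wrist_force: [0.4, -1.1, -2.0]
```

```bash
python3 -m crank '[{"gripper":40,"travel":[2,0,1.2],"twist":[0,0,0]},{"gripper":40,"travel":[0,0,0],"twist":[0,0,0]}]' | grep -E 'pos|wrist'
python3 -m crank '[{"gripper":40,"travel":[0,0,1],"twist":[0,0,0]},{"gripper":40,"travel":[0,0,0],"twist":[0,0,0]}]' | grep -E 'pos|wrist'
python3 -m crank '[{"gripper":40,"travel":[0,0,0.7],"twist":[0,0,0]},{"gripper":40,"travel":[0,0,0],"twist":[0,0,0]}]' | grep -E 'pos|wrist'
```

```text
ee_pos: [0.6494, 0.1997, 0.0753]
wrist_force: [-1.0, 0.2, -1.7]
ee_pos: [0.6501, 0.2002, 0.0748]
wrist_force: [-0.1, 0.8, -0.7]
ee_pos: [0.6504, 0.2004, 0.0743]
wrist_force: [0.4, -0.0, -0.8]
```

```bash
python3 -m crank '[{"gripper":40,"travel":[0,0,1],"twist":[0,0,0]},{"gripper":40,"travel":[0,0,0],"twist":[0,0,0]},{"gripper":40,"travel":[0,0,0],"twist":[0,0,0]}]' | grep -E 'pos|wrist'
python3 -m crank '[{"gripper":62,"travel":[0,0,0],"twist":[0,0,0]},{"gripper":62,"travel":[0,0,0],"twist":[0,0,0]},{"gripper":62,"travel":[0,0,0],"twist":[0,0,0]},{"gripper":62,"travel":[0,0,0],"twist":[0,0,0]},{"gripper":62,"travel":[0,0,-30],"twist":[0,0,0]},{"gripper":62,"travel":[0,0,-50],"twist":[0,0,0]},{"gripper":62,"travel":[0,0,-60],"twist":[0,0,0]},{"gripper":62,"travel":[0,0,-60],"twist":[0,0,0]},{"gripper":62,"travel":[0,0,0],"twist":[0,0,0]},{"gripper":62,"travel":[0,0,0],"twist":[0,0,0]}]'
python3 - <<'E'
from h import *
W=cal('wrist');im=bot.camera('wrist')[:,:,::-1].copy();cv2.imwrite('pics/w12.png',im);hsv=cv2.cvtColor(im,cv2.COLOR_BGR2HSV)
print('expect',proj(W,st(50,-85,18)))
# pale panels on cases: low saturation mid value; analyse the blob for each slot
for n,y in(('black',-85),('rose',0),('gold',88)):
    u,v=proj(W,st(50,y,18)).astype(int);s=hsv[max(v-45,0):v+45,max(u-30,0):u+30]
    g=im[v-45:v+45,max(u-30,0):u+30].astype(int);m=(abs(g[...,0]-g[...,2])<25)&(g.max(2)>90)&(g.max(2)<190)
    try: print(n,(u,v),edges(W,max(u-30,0),v-45,18,m))
    except Exception as e: print(n,u,v,e)
# lipsticks in scene and side
S,D=bot.camera('scene'),bot.camera('side')
cv2.imwrite('pics/scene12.png',S[:,:,::-1]);cv2.imwrite('pics/side12.png',D[:,:,::-1])
E
```

```text
ee_pos: [0.6508, 0.2007, 0.0735]
wrist_force: [-0.5, -0.1, -0.9]
time: 43.15
ee_pos: [0.561, 0.1289, 0.2371]
tcp_rot: [-179.8, 35.1, -141.0]
wrist_force: [-0.2, 0.1, -1.6]
opening: 0.0619
grasp_force: 0.0
expect [318.44502798 175.18875656]
black (np.int64(318), np.int64(175)) ((49.99263381958008, -83.36045837402344), (80.55606079101562, 31.308204650878906), 0.8750481009483337)
rose (np.int64(399), np.int64(175)) ((87.7455062866211, -23.045259475708008), (11.224793434143066, 0.0), -177.24209594726562)
gold (np.int64(483), np.int64(175)) ((88.4532241821289, 93.21699523925781), (0.0, 0.0), 0.0)
```

Black is seated at stand (50,-83) mm and 0.9° off straight, so all three cases are on the stand. Next I'll view the credenza lipsticks with the wrist camera, since coral seems to have been knocked.

```bash
python3 - <<'E'
from h import *
a=go([.43,.13,.26],down(180));print((pose()[1].inv()*down(180)).as_rotvec()/6)
E
```

```text
travel(before turn) [ 68.8  82.6 -78.4] travel(after turn) [130.8   0.7 -24.7] twist [0.2054 0.587  0.6577]
[0.03423918 0.09782564 0.10962321]
```

```bash
python3 -m crank '[{"gripper":62,"travel":[23,27,-26],"twist":[0,0,0]},{"gripper":62,"travel":[23,28,-26],"twist":[0,0,0]},{"gripper":50,"travel":[23,28,-26],"twist":[0,0,0]},{"gripper":50,"travel":[0,0,0],"twist":[0.0342,0.0978,0.1096]},{"gripper":50,"travel":[0,0,0],"twist":[0.0342,0.0978,0.1096]},{"gripper":50,"travel":[0,0,0],"twist":[0.0342,0.0978,0.1096]},{"gripper":50,"travel":[0,0,0],"twist":[0.0342,0.0978,0.1096]},{"gripper":50,"travel":[0,0,0],"twist":[0.0342,0.0978,0.1096]},{"gripper":50,"travel":[0,0,0],"twist":[0.0342,0.0978,0.1096]},{"gripper":50,"travel":[0,0,0],"twist":[0,0,0]},{"gripper":50,"travel":[0,0,0],"twist":[0,0,0]}]'
cat >> h.py <<'E'
def sticks(z=.011,dark=75):
    """bright non-blue blobs of stick size in the wrist picture: centre, size, yaw, colour"""
    W=cal('wrist');im=bot.camera('wrist')[:,:,::-1].copy();out=[]
    b,g,r=[im[...,i].astype(int) for i in range(3)]
    m=((r>dark)&(r>b-15)).astype(np.uint8);m=cv2.morphologyEx(m,cv2.MORPH_CLOSE,np.ones((3,3)))
    for k in cv2.findContours(m,0,2)[0]:
        if cv2.contourArea(k)<300: continue
        q=np.array([onz(W,*t,z+.006)[:2]*1000 for t in k[:,0]],np.float32);rc=cv2.minAreaRect(q)
        if not(60<max(rc[1])<110 and 15<min(rc[1])<40): continue
        bx=cv2.boxPoints(rc);e=max([bx[1]-bx[0],bx[2]-bx[1]],key=np.linalg.norm)
        mm=np.zeros(m.shape,np.uint8);cv2.drawContours(mm,[k],-1,1,-1)
        s=im[(mm>0)&(im.max(2).astype(int)-im.min(2)>60)];print(np.round(rc[0],1),np.round(rc[1],1),'yaw',round(float(np.degrees(np.arctan2(e[1],e[0]))),1),'px',k[:,0].mean(0).round(),'bgr',s.mean(0).round() if len(s) else None)
    return im
E
python3 - <<'E'
from h import *
cv2.imwrite('pics/w13.png',sticks())
E
```

```text
time: 44.68
ee_pos: [0.43, 0.1303, 0.2605]
tcp_rot: [180.0, 0.2, -179.9]
wrist_force: [-0.3, -0.6, -0.3]
opening: 0.0501
grasp_force: 0.0
[551.4  32.2] [22.8 72.4] yaw -19.6 px [244. 265.] bgr None
[441.1 180.7] [83.6 23.6] yaw 28.8 px [362. 183.] bgr [123.  96. 219.]
[439.3  44.3] [25.3 84.3] yaw -17.0 px [247. 181.] bgr [122. 147. 235.]
```

Coral has been knocked to (439,44) mm; plum is at (441,181) mm. Plum goes first.

```bash
python3 - <<'E'
from h import *
go([.441,.1805,.006],down(208.8))
E
```

```text
travel(before turn) [-10.3  50.2 255.1] travel(after turn) [-34.2  38.8 255. ] twist [-1.000e-04  4.100e-03 -5.009e-01]
```

```bash
python3 -m crank '[{"gripper":50,"travel":[-5,25,30],"twist":[0,0,0]},{"gripper":50,"travel":[-5,25,40],"twist":[0,0,0]},{"gripper":50,"travel":[0,0,30],"twist":[0,0.004,-0.167]},{"gripper":50,"travel":[0,0,30],"twist":[0,0,-0.167]},{"gripper":50,"travel":[0,0,30],"twist":[0,0,-0.167]},{"gripper":50,"travel":[0,0,0],"twist":[0,0,0]},{"gripper":50,"travel":[0,0,0],"twist":[0,0,0]}]'
python3 - <<'E'
from h import *
cv2.imwrite('pics/w14.png',sticks());go([.441,.1805,.006],down(208.8))
E
```

```text
time: 45.6
ee_pos: [0.4405, 0.1802, 0.1029]
tcp_rot: [180.0, 0.1, -151.5]
wrist_force: [-0.5, 0.3, 1.4]
opening: 0.05
grasp_force: 0.0
[441.5 180.7] [83.4 22.8] yaw 29.1 px [315. 201.] bgr [127. 100. 225.]
[439.8  45.1] [27.9 84.7] yaw -17.0 px [139. 116.] bgr [115. 140. 230.]
travel(before turn) [-0.1  0.  97.1] travel(after turn) [-0.3  0.1 97.1] twist [ 0.0004  0.002  -0.0046]
```

```bash
python3 -m crank '[{"gripper":50,"travel":[-1,0,45],"twist":[0,0,0]},{"gripper":50,"travel":[0,0,35],"twist":[0,0,0]},{"gripper":50,"travel":[0,0,16],"twist":[0,0,0]},{"gripper":50,"travel":[0,0,0],"twist":[0,0,0]},{"gripper":15,"travel":[0,0,0],"twist":[0,0,0]},{"gripper":15,"travel":[0,0,0],"twist":[0,0,0]},{"gripper":15,"travel":[0,0,0],"twist":[0,0,0]},{"gripper":15,"travel":[0,0,0],"twist":[0,0,0]},{"gripper":15,"travel":[0,0,0],"twist":[0,0,0]}]' 40
python3 -m crank '[{"gripper":15,"travel":[0,0,-20],"twist":[0,0,0]},{"gripper":15,"travel":[0,0,-40],"twist":[0,0,0]},{"gripper":15,"travel":[0,0,-50],"twist":[0,0,0]},{"gripper":15,"travel":[0,0,-50],"twist":[0,0,0]},{"gripper":15,"travel":[0,0,0],"twist":[0,0,0]}]'
python3 - <<'E'
from h import *
a=go([.5784,-.1514,.16],down(158.2));b=go([.519,-.3,.16],down(158.2))
E
```

```text
time: 46.78
ee_pos: [0.4421, 0.1811, 0.0069]
tcp_rot: [180.0, 0.1, -151.3]
wrist_force: [-1.3, -0.4, 6.8]
opening: 0.0208
grasp_force: 40.9
time: 47.4
ee_pos: [0.443, 0.1814, 0.1699]
tcp_rot: [-180.0, 0.4, -151.3]
wrist_force: [-0.3, -0.2, -1.4]
opening: 0.0211
grasp_force: 40.0
travel(before turn) [  41.  -356.9    9.8] travel(after turn) [-249.3 -258.7    9.9] twist [0.0027 0.0061 0.8812]
travel(before turn) [ 164.5 -458.8    9. ] travel(after turn) [-249.3 -418.7    9.9] twist [0.0027 0.0061 0.8812]
```

```bash
python3 -m crank '[{"gripper":15,"travel":[15,-41.7,0],"twist":[0,0,0]},{"gripper":15,"travel":[15,-41.7,0],"twist":[0,0,0]},{"gripper":15,"travel":[15,-41.7,0],"twist":[0,0,0]},{"gripper":15,"travel":[15,-41.7,0],"twist":[0,0,0]},{"gripper":15,"travel":[15,-41.7,0],"twist":[0,0,0]},{"gripper":15,"travel":[15,-41.7,0],"twist":[0,0,0]},{"gripper":15,"travel":[15,-41.7,0],"twist":[0,0,0]},{"gripper":15,"travel":[15,-41.7,0],"twist":[0,0,0]},{"gripper":15,"travel":[15,-41.7,0],"twist":[0,0,0]},{"gripper":15,"travel":[15,-41.7,0],"twist":[0,0,0]},{"gripper":15,"travel":[14.5,-41.7,0],"twist":[0,0,0]}]' >/dev/null
python3 -m crank '[{"gripper":15,"travel":[0,0,0],"twist":[0,0,0.176]},{"gripper":15,"travel":[0,0,0],"twist":[0,0.006,0.176]},{"gripper":15,"travel":[0,0,0],"twist":[0,0,0.176]},{"gripper":15,"travel":[0,0,0],"twist":[0,0,0.176]},{"gripper":15,"travel":[0,0,0],"twist":[0,0,0.177]},{"gripper":15,"travel":[0,0,0],"twist":[0,0,0]},{"gripper":15,"travel":[0,0,0],"twist":[0,0,0]}]'
python3 - <<'E'
from h import *
go([.519,-.3,.025],down(158.2))
E
```

```text
time: 49.65
ee_pos: [0.517, -0.3007, 0.1647]
tcp_rot: [-179.8, -0.4, 158.4]
wrist_force: [0.7, 0.3, -0.2]
opening: 0.021
grasp_force: 40.0
travel(before turn) [ -2.5   1.9 139.7] travel(after turn) [ -1.6   1.4 139.7] twist [-0.0039 -0.0065  0.0042]
```

```bash
python3 -m crank '[{"gripper":15,"travel":[-2,1.5,50],"twist":[0,-0.006,0.004]},{"gripper":15,"travel":[0,0,45],"twist":[0,0,0]},{"gripper":15,"travel":[0,0,30],"twist":[0,0,0]},{"gripper":15,"travel":[0,0,15],"twist":[0,0,0]},{"gripper":15,"travel":[0,0,0],"twist":[0,0,0]},{"gripper":15,"travel":[0,0,0],"twist":[0,0,0]}]'
python3 -m crank '[{"gripper":45,"travel":[0,0,0],"twist":[0,0,0]},{"gripper":45,"travel":[0,0,0],"twist":[0,0,0]},{"gripper":45,"travel":[0,0,0],"twist":[0,0,0]},{"gripper":45,"travel":[0,0,0],"twist":[0,0,0]},{"gripper":45,"travel":[0,0,-40],"twist":[0,0,0]},{"gripper":45,"travel":[0,0,-50],"twist":[0,0,0]},{"gripper":45,"travel":[0,0,-60],"twist":[0,0,0]},{"gripper":45,"travel":[0,0,-50],"twist":[0,0,0]},{"gripper":45,"travel":[0,0,0],"twist":[0,0,0]},{"gripper":45,"travel":[0,0,0],"twist":[0,0,0]}]'
python3 - <<'E'
from h import *
cv2.imwrite('pics/w15.png',sticks(.025));go([.4395,.0447,.16],down(163))
E
```

```text
time: 50.4
ee_pos: [0.5198, -0.3009, 0.0266]
tcp_rot: [-179.8, 0.1, 158.0]
wrist_force: [-0.1, 0.1, -0.2]
opening: 0.0208
grasp_force: 40.0
time: 51.65
ee_pos: [0.5193, -0.2997, 0.2243]
tcp_rot: [-179.8, -0.0, 158.0]
wrist_force: [0.6, 0.8, 0.4]
opening: 0.0452
grasp_force: 0.0
[ 802.4 -245.8] [60.2 29.8] yaw 15.2 px [450. 369.] bgr [ 51.  54. 116.]
travel(before turn) [202.6 289.6  63. ] travel(after turn) [176.7 305.9  63.6] twist [-0.0036 -0.0022 -0.0874]
```

```bash
python3 -m crank '[{"gripper":45,"travel":[25.3,36.2,8],"twist":[0,0,0]},{"gripper":45,"travel":[25.3,36.2,8],"twist":[0,0,0]},{"gripper":45,"travel":[25.3,36.2,8],"twist":[0,0,0]},{"gripper":45,"travel":[25.3,36.2,8],"twist":[0,0,0]},{"gripper":45,"travel":[25.3,36.2,8],"twist":[0,0,0]},{"gripper":45,"travel":[25.3,36.2,8],"twist":[0,0,0]},{"gripper":45,"travel":[25.3,36.2,8],"twist":[0,0,0]},{"gripper":45,"travel":[25.3,36.2,8],"twist":[0,0,0]},{"gripper":45,"travel":[0,0,0],"twist":[-0.0036,-0.002,-0.087]},{"gripper":45,"travel":[0,0,0],"twist":[0,0,0]},{"gripper":45,"travel":[0,0,0],"twist":[0,0,0]}]'
python3 - <<'E'
from h import *
cv2.imwrite('pics/w16.png',sticks());go([.4395,.0447,.006],down(163))
E
```

```text
time: 53.08
ee_pos: [0.4399, 0.044, 0.1592]
tcp_rot: [-179.9, 0.0, 162.8]
wrist_force: [-0.9, 0.9, 0.2]
opening: 0.0449
grasp_force: 0.0
[ 594.3 -150.4] [25.5 73.9] yaw -54.8 px [186. 381.] bgr [ 53.  76. 117.]
[439.6  43.6] [23.  81.5] yaw -17.0 px [318. 185.] bgr [129. 156. 241.]
travel(before turn) [  0.9   0.7 153.4] travel(after turn) [  0.7   0.6 153.4] twist [-0.0007  0.0009 -0.0027]
```

```bash
python3 -m crank '[{"gripper":45,"travel":[0,0,50],"twist":[0,0,0]},{"gripper":45,"travel":[0,0,50],"twist":[0,0,0]},{"gripper":45,"travel":[0,0,35],"twist":[0,0,0]},{"gripper":45,"travel":[0,0,17],"twist":[0,0,0]},{"gripper":45,"travel":[0,0,0],"twist":[0,0,0]},{"gripper":15,"travel":[0,0,0],"twist":[0,0,0]},{"gripper":15,"travel":[0,0,0],"twist":[0,0,0]},{"gripper":15,"travel":[0,0,0],"twist":[0,0,0]},{"gripper":15,"travel":[0,0,0],"twist":[0,0,0]},{"gripper":15,"travel":[0,0,0],"twist":[0,0,0]}]' 40
python3 -m crank '[{"gripper":15,"travel":[0,0,-20],"twist":[0,0,0]},{"gripper":15,"travel":[0,0,-40],"twist":[0,0,0]},{"gripper":15,"travel":[0,0,-50],"twist":[0,0,0]},{"gripper":15,"travel":[0,0,-50],"twist":[0,0,0]},{"gripper":15,"travel":[0,0,0],"twist":[0,0,0]}]'
python3 - <<'E'
from h import *
b=go([.5487,-.2257,.16],down(158.2))
E
```

```text
time: 54.38
ee_pos: [0.4416, 0.0444, 0.0096]
tcp_rot: [180.0, 0.3, 163.0]
wrist_force: [-0.1, -0.8, 6.7]
opening: 0.0206
grasp_force: 40.2
time: 55.0
ee_pos: [0.442, 0.0446, 0.1725]
tcp_rot: [179.9, 0.5, 163.0]
wrist_force: [-0.7, 0.3, -1.1]
opening: 0.021
grasp_force: 39.4
travel(before turn) [-181.  -227.3   13.5] travel(after turn) [-199.4 -211.4   12.5] twist [0.0028 0.0084 0.0833]
```

```bash
python3 -m crank '[{"gripper":15,"travel":[-25.9,-32.5,0],"twist":[0,0,0]},{"gripper":15,"travel":[-25.9,-32.5,0],"twist":[0,0,0]},{"gripper":15,"travel":[-25.9,-32.5,0],"twist":[0,0,0]},{"gripper":15,"travel":[-25.9,-32.5,0],"twist":[0,0,0]},{"gripper":15,"travel":[-25.9,-32.5,0],"twist":[0,0,0]},{"gripper":15,"travel":[-25.9,-32.5,0],"twist":[0,0,0]},{"gripper":15,"travel":[-25.9,-32.5,0],"twist":[0,0,0]},{"gripper":15,"travel":[0,0,0],"twist":[0,0.004,0.083]},{"gripper":15,"travel":[0,0,0],"twist":[0,0,0]},{"gripper":15,"travel":[0,0,0],"twist":[0,0,0]}]'
python3 - <<'E'
from h import *
go([.5487,-.2257,.028],down(158.2))
E
```

```text
time: 56.25
ee_pos: [0.5467, -0.2258, 0.1681]
tcp_rot: [-180.0, -0.1, 158.3]
wrist_force: [0.0, 0.5, -0.4]
opening: 0.0205
grasp_force: 39.5
travel(before turn) [ -2.2   0.9 140.1] travel(after turn) [ -1.8   0.8 140.1] twist [-0.0004 -0.0025  0.0024]
```

```bash
python3 -m crank '[{"gripper":15,"travel":[-2,1,50],"twist":[0,0,0]},{"gripper":15,"travel":[0,0,45],"twist":[0,0,0]},{"gripper":15,"travel":[0,0,30],"twist":[0,0,0]},{"gripper":15,"travel":[0,0,15],"twist":[0,0,0]},{"gripper":15,"travel":[0,0,0],"twist":[0,0,0]},{"gripper":15,"travel":[0,0,0],"twist":[0,0,0]}]'
python3 -m crank '[{"gripper":45,"travel":[0,0,0],"twist":[0,0,0]},{"gripper":45,"travel":[0,0,0],"twist":[0,0,0]},{"gripper":45,"travel":[0,0,0],"twist":[0,0,0]},{"gripper":45,"travel":[0,0,0],"twist":[0,0,0]},{"gripper":45,"travel":[0,0,-40],"twist":[0,0,0]},{"gripper":45,"travel":[0,0,-50],"twist":[0,0,0]},{"gripper":45,"travel":[0,0,-60],"twist":[0,0,0]},{"gripper":45,"travel":[0,0,-60],"twist":[0,0,0]},{"gripper":45,"travel":[0,0,0],"twist":[0,0,0]},{"gripper":45,"travel":[0,0,0],"twist":[0,0,0]}]'
python3 - <<'E'
from h import *
cv2.imwrite('pics/w17.png',bot.camera('wrist')[:,:,::-1])
# lipstick d from scene+side
S,D=cal('scene'),cal('side')
for n,C in(('scene',S),('side',D)):
    im=bot.camera(n)[:,:,::-1];u,v=proj(C,[.68,-.225,.087]).astype(int);s=im[v-22:v+22,u-18:u+18].astype(int)
    chest=(s.min(2)>150)
    r=(s[...,2]>60)&(s[...,2]-s[...,0]>45)&(s[...,1]<90)
    y,x=np.where(r);print(n,(u,v),'red',onz(C,x.mean()+u-18,y.mean()+v-22,.088).round(4) if len(x) else None,len(x))
    cv2.imwrite(f'pics/d_{n}.png',cv2.resize(im[v-30:v+30,u-40:u+40],(400,300),interpolation=cv2.INTER_CUBIC))
a,b=cv2.imread('pics/d_scene.png'),cv2.imread('pics/d_side.png');cv2.imwrite('pics/dd.png',np.vstack([np.hstack([a,b]),np.zeros((10,800,3),np.uint8),cv2.resize(cv2.imread('pics/w17.png'),(800,500))[:280]]))
go([.62,-.21,.25],down(158.2))
E
```

```text
time: 57.0
ee_pos: [0.5496, -0.2262, 0.0299]
tcp_rot: [-180.0, -0.0, 158.2]
wrist_force: [0.3, -0.5, 0.2]
opening: 0.0205
grasp_force: 39.4
time: 58.25
ee_pos: [0.5493, -0.2261, 0.2378]
tcp_rot: [-180.0, -0.1, 158.2]
wrist_force: [0.5, 0.5, -0.4]
opening: 0.0446
grasp_force: 0.0
scene (np.int64(291), np.int64(260)) red [ 0.6588 -0.2195  0.088 ] 315
side (np.int64(279), np.int64(153)) red [ 0.6993 -0.2542  0.088 ] 72
travel(before turn) [-60.2  41.1 -13.8] travel(after turn) [-60.3  41.2 -13.5] twist [-0.0003 -0.0051  0.0003]
```

```bash
python3 -m crank '[{"gripper":45,"travel":[-35,16,0],"twist":[0,0,0]},{"gripper":45,"travel":[-35,16,0],"twist":[0,0,0]},{"gripper":45,"travel":[-35,16,0],"twist":[0,0,0]},{"gripper":45,"travel":[0,0,0],"twist":[0,0,0]},{"gripper":45,"travel":[0,0,0],"twist":[0,0,0]}]'
python3 - <<'E'
from h import *
im=bot.camera('wrist')[:,:,::-1].copy();W=cal('wrist');cv2.imwrite('pics/w18.png',im)
u,v=proj(W,[.683,-.228,.09]).astype(int);print(u,v)
x0,x1,y0,y1=u-70,u+70,max(v-90,0),min(v+70,400);s=im[y0:y1,x0:x1].astype(int)
r=((s[...,2]-s[...,0]>50)&(s[...,1]<100)&(s[...,2]>60)).astype(np.uint8)
k=max(cv2.findContours(r,0,2)[0],key=cv2.contourArea)[:,0]+[x0,y0]
q=np.array([onz(W,*t,.097)[:2]*1000 for t in k],np.float32);rc=cv2.minAreaRect(q);print(rc,cv2.boxPoints(rc).round(1))
print(proj(W,[.575,-.16,.03]),proj(W,[.5487,-.2257,.03]),proj(W,[.519,-.3,.03]))
E
```

```text
time: 59.02
ee_pos: [0.6641, -0.2204, 0.2369]
tcp_rot: [-180.0, -0.3, 158.2]
wrist_force: [-0.3, -1.4, 0.7]
opening: 0.045
grasp_force: 0.0
320 214
((694.0966796875, -237.73516845703125), (20.83675765991211, 44.54038619995117), 51.5566291809082) [[ 670.2 -232. ]
 [ 705.1 -259.7]
 [ 718.  -243.4]
 [ 683.1 -215.7]]
[343.31076926  76.85294276] [272.69987306  76.80469456] [192.8575684   76.79218161]
```

View pics/w18.png

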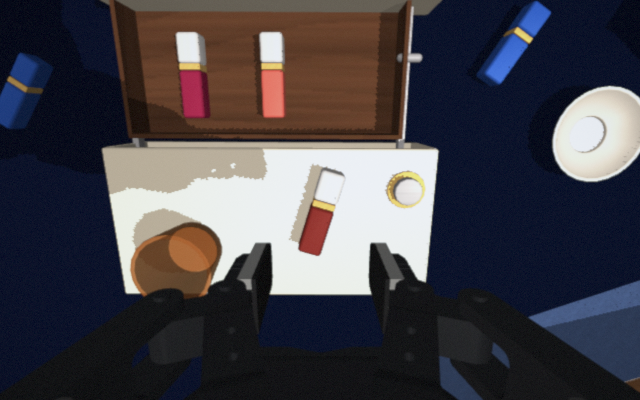

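The picture shows plum (193,75) and coral (272,75) lying flat and apart on the drawer's floor. Lipstick_d is on the chest from (331,171) to (312,252).

```bash
python3 - <<'E'
from h import *
W=cal('wrist');im=cv2.imread('pics/w18.png')
a,b=onz(W,331,171,.098),onz(W,312.5,250,.096);print(a,b,np.linalg.norm(a-b),np.degrees(np.arctan2(*(b-a)[[1,0]])))
s=im[150:270,285:360].astype(int)
# lateral axis from red and band/silver rows
sat=s.max(2)-s.min(2)
r=(s[...,2]-s[...,0]>50)&(s[...,1]<100)
for v in range(60,105,8):
    x=np.where(r[v])[0];print(v+150,x.min()+285,x.max()+285,end=' | ')
m=(a+b)/2;d=(a-b)/np.linalg.norm(a-b);t=m+d*.010;print('mid',m,'grasp',t,np.hypot(*t[:2]))
yaw=np.degrees(np.arctan2(*(b-a)[[1,0]]))+180
go([t[0],t[1],.13],down(yaw));go([t[0],t[1],.084],down(yaw))
E
```

```text
[ 0.64781253 -0.20395113  0.098     ] [ 0.71101192 -0.24703124  0.096     ] 0.07651182740406237 -34.28044688458522
210 310 327 | 218 307 331 | 226 305 328 | 234 303 325 | 242 300 323 | 250 300 320 | mid [ 0.67941223 -0.22549118  0.097     ] grasp [ 0.67115214 -0.21986067  0.0972614 ] 0.7062463533544958
travel(before turn) [ -6.9   3.4 107.8] travel(after turn) [ -5.7   4.6 107.8] twist [-0.0009 -0.0031  0.218 ]
travel(before turn) [ -7.    3.4 153.8] travel(after turn) [ -5.7   4.6 153.8] twist [-0.0009 -0.0031  0.218 ]
```

```bash
python3 -m crank '[{"gripper":45,"travel":[-7,3.4,20],"twist":[0,0,0]},{"gripper":45,"travel":[0,0,40],"twist":[0,0,0.124]},{"gripper":45,"travel":[0,0,40],"twist":[0,-0.003,0.124]},{"gripper":45,"travel":[0,0,8],"twist":[0,0,0]},{"gripper":45,"travel":[0,0,0],"twist":[0,0,0]},{"gripper":45,"travel":[0,0,0],"twist":[0,0,0]}]'
python3 - <<'E'
from h import *
im=bot.camera('wrist')[:,:,::-1].copy();W=cal('wrist');cv2.imwrite('pics/w19.png',im)
u,v=proj(W,[.6795,-.2255,.098]).astype(int);print('mid proj',u,v);s=im.astype(int)
for v in range(60,240,14):
    row=s[v,240:400];r=np.where((row[:,2]-row[:,0]>50)&(row[:,1]<110))[0]
    print(v,(r.min()+240,r.max()+240) if len(r)>5 else None,end=' ')
go([.6715,-.220,.085],down(144))
E
```

```text
time: 59.82
ee_pos: [0.6728, -0.2202, 0.1322]
tcp_rot: [180.0, 0.2, 144.1]
wrist_force: [-0.6, 0.3, 0.3]
opening: 0.0452
grasp_force: 0.0
mid proj 320 250
60 (np.int64(240), np.int64(362)) 74 (np.int64(240), np.int64(363)) 88 (np.int64(240), np.int64(367)) 102 (np.int64(240), np.int64(369)) 116 (np.int64(240), np.int64(388)) 130 (np.int64(240), np.int64(332)) 144 (np.int64(259), np.int64(273)) 158 None 172 None 186 None 200 None 214 None 228 None travel(before turn) [ 1.3 -0.7 47.1] travel(after turn) [ 1.2 -0.7 47.1] twist [0.0002 0.0037 0.0013]
```

```bash
python3 -m crank '[{"gripper":45,"travel":[1,0,25],"twist":[0,0,0]},{"gripper":45,"travel":[0,0,16],"twist":[0,0,0]},{"gripper":45,"travel":[0,0,6],"twist":[0,0,0]},{"gripper":45,"travel":[0,0,0],"twist":[0,0,0]},{"gripper":15,"travel":[0,0,0],"twist":[0,0,0]},{"gripper":15,"travel":[0,0,0],"twist":[0,0,0]},{"gripper":15,"travel":[0,0,0],"twist":[0,0,0]},{"gripper":15,"travel":[0,0,0],"twist":[0,0,0]},{"gripper":15,"travel":[0,0,0],"twist":[0,0,0]}]' 40
python3 -m crank '[{"gripper":15,"travel":[0,0,-20],"twist":[0,0,0]},{"gripper":15,"travel":[0,0,-40],"twist":[0,0,0]},{"gripper":15,"travel":[0,0,-40],"twist":[0,0,0]},{"gripper":15,"travel":[0,0,0],"twist":[0,0,0]},{"gripper":15,"travel":[0,0,0],"twist":[0,0,0]}]'
python3 - <<'E'
from h import *
# body centre lies 10 mm on the far side (chest +x) of the grip: aim grip 10 mm nearer the front
t=np.array([.5784,-.1514])-.010*np.array([.9285,-.3714]);print(t)
go([*t,.16],down(158.2))
im=bot.camera('wrist')[:,:,::-1].copy();cv2.imwrite('pics/w20.png',im)
E
```

```text
time: 61.0
ee_pos: [0.6718, -0.2195, 0.0842]
tcp_rot: [-180.0, 0.2, 144.0]
wrist_force: [-0.6, -0.9, 6.5]
opening: 0.0209
grasp_force: 40.4
time: 61.62
ee_pos: [0.6712, -0.2192, 0.1821]
tcp_rot: [-179.9, 0.0, 144.0]
wrist_force: [0.1, 0.0, -0.4]
opening: 0.0211
grasp_force: 39.7
[ 0.569115 -0.147686]
travel(before turn) [124.6  -2.1  22.1] travel(after turn) [121.3  28.5  22.1] twist [-1.000e-03 -1.000e-04 -2.476e-01]
```

```bash
python3 -m crank '[{"gripper":15,"travel":[31,-0.5,0],"twist":[0,0,0]},{"gripper":15,"travel":[31,-0.5,0],"twist":[0,0,0]},{"gripper":15,"travel":[31,-0.5,0],"twist":[0,0,0]},{"gripper":15,"travel":[31,-0.5,0],"twist":[0,0,-0.124]},{"gripper":15,"travel":[0,0,0],"twist":[0,0,-0.124]},{"gripper":15,"travel":[0,0,0],"twist":[0,0,0]},{"gripper":15,"travel":[0,0,0],"twist":[0,0,0]}]'
python3 - <<'E'
from h import *
go([.5691,-.1477,.026],down(158.2))
E
```

```text
time: 62.55
ee_pos: [0.5696, -0.148, 0.182]
tcp_rot: [-179.9, -0.0, 158.1]
wrist_force: [0.4, -0.6, 0.5]
opening: 0.021
grasp_force: 39.7
travel(before turn) [  0.5   0.3 156. ] travel(after turn) [6.00e-01 1.00e-01 1.56e+02] twist [-0.0012 -0.0006 -0.0025]
```

```bash
python3 -m crank '[{"gripper":15,"travel":[0,0,55],"twist":[0,0,0]},{"gripper":15,"travel":[0,0,50],"twist":[0,0,0]},{"gripper":15,"travel":[0,0,35],"twist":[0,0,0]},{"gripper":15,"travel":[0,0,16],"twist":[0,0,0]},{"gripper":15,"travel":[0,0,0],"twist":[0,0,0]},{"gripper":15,"travel":[0,0,0],"twist":[0,0,0]}]'
python3 -m crank '[{"gripper":45,"travel":[0,0,0],"twist":[0,0,0]},{"gripper":45,"travel":[0,0,0],"twist":[0,0,0]},{"gripper":45,"travel":[0,0,0],"twist":[0,0,0]},{"gripper":45,"travel":[0,0,0],"twist":[0,0,0]},{"gripper":45,"travel":[0,0,-40],"twist":[0,0,0]},{"gripper":45,"travel":[0,0,-50],"twist":[0,0,0]},{"gripper":0,"travel":[0,0,-60],"twist":[0,0,0]},{"gripper":0,"travel":[40,-20,0],"twist":[0,0,0]},{"gripper":0,"travel":[40,-20,0],"twist":[0,0,0]},{"gripper":0,"travel":[0,0,0],"twist":[0,0,0]},{"gripper":0,"travel":[0,0,0],"twist":[0,0,0]}]'
python3 - <<'E'
from h import *
W=cal('wrist');im=bot.camera('wrist')[:,:,::-1].copy();cv2.imwrite('pics/w21.png',im);s=im.astype(int)
# silver (bright grey) and coloured parts inside drawer
C=np.array([.688,-.2814]);ex=np.array([.9285,-.3714]);ey=np.array([.3714,.9285])
for n,y in(('plum',-.08),('coral',0),('d',.08)):
    pts=[proj(W,[*(C+(-.15+dx)*ex+(y+dy)*ey),.036]) for dx in(-.055,.055) for dy in(-.03,.03)]
    p=np.array(pts);x0,y0=np.maximum(p.min(0),0).astype(int);x1,y1=p.max(0).astype(int);q=s[y0:y1,x0:x1]
    m=((q[...,2]>100)&((q[...,2]-q[...,1]>70)|(q.min(2)>120))).astype(np.uint8);m=cv2.morphologyEx(m,cv2.MORPH_CLOSE,np.ones((5,5)))
    k=max(cv2.findContours(m,0,2)[0],key=cv2.contourArea)[:,0]+[x0,y0]
    w=np.array([[(onz(W,*t,.036)[:2]-C)@ex*1000,(onz(W,*t,.036)[:2]-C)@ey*1000] for t in k],np.float32);print(n,(x0,y0,x1,y1),cv2.minAreaRect(w))
# push pose: drawer front centre at chest x=-.220,y=0
f=C+(-.250)*ex;print(f);go([*f,.20],down(158.2))
E
```

```text
time: 63.3
ee_pos: [0.5708, -0.1484, 0.0286]
tcp_rot: [-180.0, 0.2, 158.2]
wrist_force: [0.1, 0.4, 0.0]
opening: 0.0205
grasp_force: 39.7
time: 64.68
ee_pos: [0.481, -0.1555, 0.1771]
tcp_rot: [-180.0, 0.1, 158.2]
wrist_force: [0.7, -0.5, 0.9]
opening: -0.0
grasp_force: 0.0
plum (np.int64(156), np.int64(229), np.int64(230), np.int64(332)) ((-161.78076171875, -76.6767349243164), (67.84709167480469, 27.740556716918945), 0.023113969713449478)
coral (np.int64(243), np.int64(229), np.int64(310), np.int64(332)) ((-168.38845825195312, 0.23294353485107422), (22.525283813476562, 55.209129333496094), 88.63954162597656)
d (np.int64(330), np.int64(229), np.int64(396), np.int64(333)) ((-167.50387573242188, 80.62216186523438), (51.44450759887695, 22.39130973815918), 2.525580883026123)
[ 0.455875 -0.18855 ]
travel(before turn) [ 11.2 -40.2 -23.1] travel(after turn) [ 11.2 -40.2 -23.1] twist [-0.0008  0.0012  0.0004]
```

All three lipsticks are in the drawer, at y ≈ −77, 0 and +81 mm. Now to push the drawer shut.

```bash
python3 -m crank '[{"gripper":0,"travel":[6,-20,0],"twist":[0,0,0]},{"gripper":0,"travel":[7,-20,0],"twist":[0,0,0]},{"gripper":0,"travel":[0,0,50],"twist":[0,0,0]},{"gripper":0,"travel":[0,0,50],"twist":[0,0,0]},{"gripper":0,"travel":[0,0,40],"twist":[0,0,0]},{"gripper":0,"travel":[0,0,0],"twist":[0,0,0]},{"gripper":0,"travel":[0,0,0],"twist":[0,0,0]}]'
python3 -m crank '[{"gripper":0,"travel":[-12,0,0],"twist":[0,0,0]},{"gripper":0,"travel":[-12,0,0],"twist":[0,0,0]},{"gripper":0,"travel":[-12,0,0],"twist":[0,0,0]},{"gripper":0,"travel":[-12,0,0],"twist":[0,0,0]},{"gripper":0,"travel":[-12,0,0],"twist":[0,0,0]},{"gripper":0,"travel":[-12,0,0],"twist":[0,0,0]},{"gripper":0,"travel":[-12,0,0],"twist":[0,0,0]},{"gripper":0,"travel":[-12,0,0],"twist":[0,0,0]},{"gripper":0,"travel":[-12,0,0],"twist":[0,0,0]},{"gripper":0,"travel":[-10,0,0],"twist":[0,0,0]},{"gripper":0,"travel":[-8,0,0],"twist":[0,0,0]},{"gripper":0,"travel":[0,0,0],"twist":[0,0,0]}]'
python3 - <<'E'
from h import *
C=np.array([.688,-.2814]);ex=np.array([.9285,-.3714]);ey=np.array([.3714,.9285]);p=pose()[0];print((p[:2]-C)@ex,(p[:2]-C)@ey,p[2]);print(bot.get_obs()['wrist_force'][:2]@ex)
E
```

```text
time: 65.6
ee_pos: [0.4548, -0.1881, 0.0384]
tcp_rot: [-179.9, 0.1, 158.2]
wrist_force: [-0.2, 0.4, 0.0]
opening: 0.0
grasp_force: 0.0
time: 67.1
ee_pos: [0.5712, -0.235, 0.0367]
tcp_rot: [-179.9, 0.0, 158.2]
wrist_force: [-3.6, 0.0, 1.7]
opening: -0.0001
grasp_force: 1.8
-0.1256546260932952 -0.00026904596472678184 0.036677113167024336
-3.3585460562824996
```

Contact at about 3.4 N. I'll continue in small steps.

```bash
python3 -m crank '[{"gripper":0,"travel":[-6,0,0],"twist":[0,0,0]},{"gripper":0,"travel":[-5,0,0],"twist":[0,0,0]},{"gripper":0,"travel":[-4,0,0],"twist":[0,0,0]},{"gripper":0,"travel":[0,0,0],"twist":[0,0,0]}]' | grep -E 'pos|wrist'
for i in 1; do python3 -m crank '[{"gripper":0,"travel":[-3,0,0],"twist":[0,0,0]},{"gripper":0,"travel":[0,0,0],"twist":[0,0,0]}]' | grep -E 'pos|wrist'; done
python3 -m crank '[{"gripper":0,"travel":[-2,0,0],"twist":[0,0,0]},{"gripper":0,"travel":[0,0,0],"twist":[0,0,0]}]' | grep -E 'pos|wrist'
python3 -m crank '[{"gripper":0,"travel":[-2,0,0],"twist":[0,0,0]},{"gripper":0,"travel":[0,0,0],"twist":[0,0,0]}]' | grep -E 'pos|wrist'
```

```text
ee_pos: [0.5846, -0.2403, 0.0367]
wrist_force: [-3.8, -1.7, -0.7]
ee_pos: [0.5874, -0.2414, 0.0367]
wrist_force: [-2.9, -2.2, -0.5]
ee_pos: [0.5892, -0.242, 0.0367]
wrist_force: [-4.7, -2.4, -1.4]
ee_pos: [0.591, -0.2428, 0.0367]
wrist_force: [-5.1, -1.0, -1.3]
```

```bash
for k in a; do python3 -m crank '[{"gripper":0,"travel":[-1.5,0,0],"twist":[0,0,0]},{"gripper":0,"travel":[0,0,0],"twist":[0,0,0]}]' | grep -E 'pos|wrist'; done
python3 -m crank '[{"gripper":0,"travel":[-1.5,0,0],"twist":[0,0,0]},{"gripper":0,"travel":[0,0,0],"twist":[0,0,0]}]' | grep -E 'pos|wrist'
python3 -m crank '[{"gripper":0,"travel":[-1.5,0,0],"twist":[0,0,0]},{"gripper":0,"travel":[0,0,0],"twist":[0,0,0]}]' | grep -E 'pos|wrist'
```

```text
ee_pos: [0.5924, -0.2434, 0.0367]
wrist_force: [-6.1, -1.3, -1.2]
ee_pos: [0.593, -0.2437, 0.0367]
wrist_force: [-9.0, 1.0, 0.0]
ee_pos: [0.5932, -0.2437, 0.0367]
wrist_force: [-16.9, 3.4, 5.5]
```

It has reached the inner stop. I'll back off and check that the drawer stays shut.

```bash
python3 -m crank '[{"gripper":0,"travel":[4,0,0],"twist":[0,0,0]},{"gripper":0,"travel":[4,0,0],"twist":[0,0,0]},{"gripper":0,"travel":[8,0,0],"twist":[0,0,0]},{"gripper":0,"travel":[0,0,0],"twist":[0,0,0]}]'|grep wrist
python3 -m crank '[{"gripper":0,"travel":[40,0,0],"twist":[0,0,0]},{"gripper":0,"travel":[40,0,0],"twist":[0,0,0]},{"gripper":0,"travel":[40,0,-20],"twist":[0,0,0]},{"gripper":0,"travel":[0,0,-60],"twist":[0,0,0]},{"gripper":0,"travel":[0,0,-60],"twist":[0,0,0]},{"gripper":0,"travel":[20,0,-60],"twist":[0,0,0]},{"gripper":0,"travel":[20,0,-60],"twist":[0,0,0]},{"gripper":0,"travel":[0,0,0],"twist":[0,0,0]},{"gripper":0,"travel":[0,0,0],"twist":[0,0,0]},{"gripper":0,"travel":[0,0,0],"twist":[0,0,0]}]'
python3 - <<'E'
from h import *
a=bot.camera('scene')[:,:,::-1];b=bot.camera('side')[:,:,::-1]
x=cv2.resize(a[120:330,190:490],(800,560))[:,:];y=cv2.resize(b[90:370,150:390],(480,560))
cv2.imwrite('pics/fin.png',np.hstack([cv2.resize(x,(440,308)),cv2.resize(y,(360,420))[:308]]) if 0 else np.hstack([cv2.resize(a[120:330,190:490],(400,280)),cv2.resize(b[90:370,150:390],(400,466))[:280]]) if 0 else np.vstack([cv2.resize(a[125:325,200:486],(429,300)),cv2.resize(b[110:360,165:385][:154],(429,300))]))
big=np.zeros((600,800,3),np.uint8);big[:315,:450]=cv2.resize(a[120:330,190:490],(450,315));big[:408,450:]=cv2.resize(b[90:370,150:390],(350,408));w=bot.camera('wrist')[:,:,::-1];big[320:600,:448]=cv2.resize(w,(448,280));cv2.imwrite('pics/fin.png',big)
E
```

```text
wrist_force: [-0.4, -0.7, 0.2]
time: 70.85
ee_pos: [0.4323, -0.179, 0.294]
tcp_rot: [-180.0, -0.1, 158.2]
wrist_force: [-0.8, -0.2, 1.1]
opening: 0.0
grasp_force: 0.0
```

View pics/fin.png

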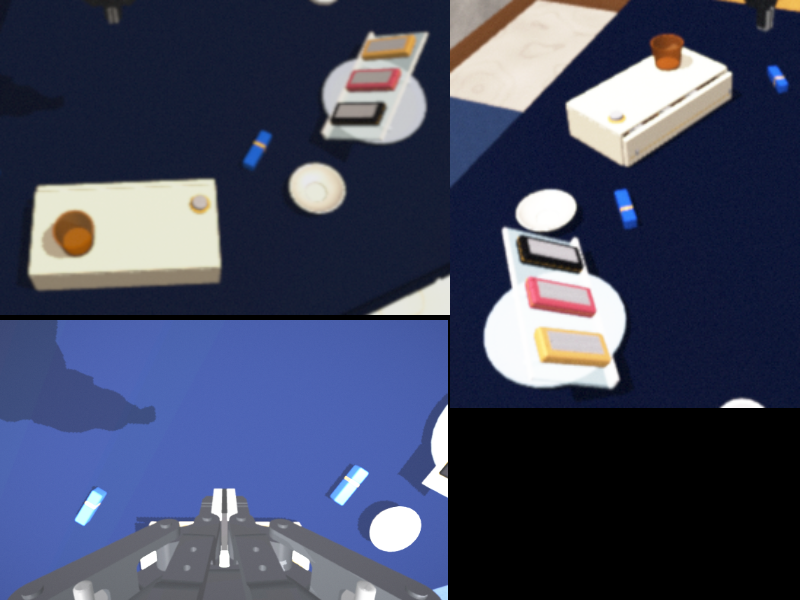

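The final views show the drawer shut, with all three cases side by side against the lip: gold (388,46), rose (373,80), black (357,112). The dish, tealight and blue sticks are where they were, and no lipsticks are left out.

```bash
python3 -c "
from workcell import bot
print(bot.job_done())"
```

```text
the job is handed in; nothing more can be done
None
```

The job is handed in at about 71 s: the three cases stand against the lip (gold about 3° off straight), plum, coral and brick-red lipsticks lie apart in the drawer, it is shut, and I moved nothing else except the stand, which turned about 3° on a placing contact.

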